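# Dose the cocoa balls and show the empty cup

## Task

Take the white cup, tip all six cocoa balls from it into the open terracotta pot from close above, then hold the emptied cup up to the check camera: its open mouth squarely facing the lens, centred, 18 cm in front of it, so that the camera can see that nothing is left inside. Finish holding the cup still there in the gripper; leave the pot, its lid, the shakers and the whisk in its cup where they are and do not touch the camera.

Things in the scene. Friction and masses are not known exactly. Their poses are not given: they have to be found in the camera images.
- cup: White enamelled cup, blue rim, no handle, on the counter: slightly flared, outside diameter 59 mm at the foot, 64 halfway up, 68 at the rim, 80 mm tall, wall 3 mm, floor 4 mm, about 150 g. Origin at the centre of its underside, +z along its axis to the mouth. Grip its body across the diameter; a hand tilted about 45 degrees (coming from the robot's side) leaves the mouth free.
- cup_rim (a point): Centre of the cup's mouth, on its axis, 80 mm from the underside; its +z points out of the mouth.
- cup_mid (a point): Point on the cup's axis, halfway up (40 mm from the underside).
- pot: Round terracotta pot with two small ears (at its +y and -y sides), standing open on the counter: 120 mm tall, belly 170 mm across (193 over the ears), mouth 116 mm clear inside, wall 6 mm, floor 8 mm, 1.3 kg, loose. Origin at the centre of its underside, +z up.
- pot_rim (a point): Centre of the pot's mouth, level with the rim, 120 mm above the counter.
- cam_head: Grey head of the check camera (64 x 56 x 45 mm, black lens, white ring light 62 mm across) on the arm of a fixed column stand, at the left of the work. It looks down at 50 degrees below level, roughly towards the robot. Origin at the centre of the lens's front; +z is the viewing direction, out of the lens.
- focus (a point): Point of sharp focus of the check camera: in the air, straight in front of its lens, 180 mm away along the viewing direction (+z, same axes as the head). 240 to 300 mm above the counter.
- cam_stand: The check camera's fixed stand: base plate 150 x 120 x 14 mm and an 18 mm column, 510 mm tall, at the origin; origin on the counter at the column's foot. The arm with the head reaches from the column along -x of this frame; the lens is 100 mm from the column.
- pot_lid: The pot's terracotta lid, lying on the counter: 136 mm diameter, 52 mm tall with its knob. Origin at the centre of its underside. To be left alone.
- shaker_a: Square glass shaker with steel top (cinnamon inside), 46 x 46 x 95 mm. Origin at the centre of its underside. To be left alone.
- shaker_b: Square glass shaker with steel top (sugar inside), 46 x 46 x 95 mm. Origin at the centre of its underside. To be left alone.
- whisk_cup: Blue cup, 66 mm diameter, 85 mm tall, in which the wooden whisk stands. Origin at the centre of its underside. To be left alone.
- molinillo: Wooden chocolate whisk (molinillo), 244 mm long, standing upright in the blue cup, head down; its top is 249 mm above the counter. Origin at the centre of the head's end, +z up the handle. To be left alone.
- ball0: Dark brown cocoa ball 1 of 6 (drinking chocolate rolled into a hard ball): 23 mm diameter, 10 g, at the start in the cup. Origin at its centre. It rolls, but balls can wedge against one another in the cup: tip it well past level and rock it if some stay in.
- ball1: Dark brown cocoa ball 2 of 6 (drinking chocolate rolled into a hard ball): 23 mm diameter, 10 g, at the start in the cup. Origin at its centre. It rolls, but balls can wedge against one another in the cup: tip it well past level and rock it if some stay in.
- ball2: Dark brown cocoa ball 3 of 6 (drinking chocolate rolled into a hard ball): 23 mm diameter, 10 g, at the start in the cup. Origin at its centre. It rolls, but balls can wedge against one another in the cup: tip it well past level and rock it if some stay in.
- ball3: Dark brown cocoa ball 4 of 6 (drinking chocolate rolled into a hard ball): 23 mm diameter, 10 g, at the start in the cup. Origin at its centre. It rolls, but balls can wedge against one another in the cup: tip it well past level and rock it if some stay in.
- ball4: Dark brown cocoa ball 5 of 6 (drinking chocolate rolled into a hard ball): 23 mm diameter, 10 g, at the start in the cup. Origin at its centre. It rolls, but balls can wedge against one another in the cup: tip it well past level and rock it if some stay in.
- ball5: Dark brown cocoa ball 6 of 6 (drinking chocolate rolled into a hard ball): 23 mm diameter, 10 g, at the start in the cup. Origin at its centre. It rolls, but balls can wedge against one another in the cup: tip it well past level and rock it if some stay in.
Mind the look-alikes: they are no part of the job. Of the things that look like the cup, the largest one is meant. Leave any pink look-alike of the pot alone.

How it is judged:
By the outcome, as a careful person would: the job done as asked, in the order asked, and still so for the second after the job is handed in, while the arm keeps its last pose, push and grip.
It also fails if it takes over 51 s, if anything falls off the work surface, if the arm or the gripper's body presses on something with over 40 N, if the wrist force passes 120 N, or if a joint passes its speed limit or range.

## Robot

A 7-joint arm with a two-finger parallel gripper is mounted at the origin on the work surface. World frame = base frame: x ahead of the robot, y to its left, z up, the work surface at z = 0. Lengths are in m, angles in rad, forces in N, time in s.
With the tool pointing down it reaches from about 0.4 to 0.875 m from the base axis. Payload 4.4 kg.
Tool frame: the origin (TCP) lies at the very end of the fingers, on their centre line; the grasp point (between the pads) lies 19 mm behind it; z points along the fingers, y is the line along which they close (so a half turn about z gives the same grasp; the last joint's range is limited). The gripper opens to 85 mm and grips with 20 to 120 N. Pads are 22 mm wide; open, the fingers measure 114 mm over their backs; the gripper's body (76 mm by 85 mm) begins 54 mm behind the grasp point. The pads swing forward as they close: fully open they stand 13 mm farther back than shut.
Start: joints at [-1.256, 0.628, 0.038, 1.517, -0.027, 0.996, -0.02], TCP at [0.242, 0.603, 0.231] pointing down, gripper open.
Joint ranges: [-3.06, 3.06], [-0.37, 2.12], [-1.25, 1.32], [0.18, 2.47], [-1.1, 4.24], [0.23, 1.98], [-2.94, 2.94]. Speed limits (rad/s): [2.57, 2.57, 3.14, 3.14, 3.14, 3.14, 3.14].

## Interface

Orientations are given as a 3x3 rotation matrix whose columns are the frame's x, y, z axes.
In Python, from cell import manip gives the robot as it stands.
- The arm moves only by the tool servo_tool, never from a script. Its arguments are lists of equal length, an entry for each row: "gripper": the opening, from -1 (shut) to 1 (fully open); "dp": the shift along the tool's x, y, z in units of 12 cm (1.0 is 12 cm), a list of three; "roll": the turn about the tool's z in units of 30 degrees (1.0 is 30 degrees). In form: {"gripper": [gripper, ...], "dp": [[x, y, z], ...], "roll": [roll, ...]}. A call has 1 to 5 rows; each row is the pose to reach, as a shift and turn from the pose commanded when the call began, along the tool's axes at that moment; what a row does not reach only later rows make up. A row lasts 1/12 s, in which the tool goes at most 41.7 mm and 7.16 degrees, less where a joint would pass 70% of its speed; a pose out of reach is approached as far as the arm can. A call with a number of a shift or a turn outside -1 to 1 is refused whole. A call with a gripper value outside its range is refused whole. The fingers move at their own pace and stop on an object; "force" is the grip in N (left out, the last holds). Time passes only in rows, so rows that repeat a pose let the fingers close. It gives the time, the measured TCP pose, the force, the opening and the grip force at its end, in the units of the state.
- manip.sense(): the state, without advancing time (a new reading comes with each control period).
- manip.read_camera(name): name is "scene" or "top" or "wrist"; returns (picture, depth): 420x560x3 uint8, blue, green, red; 420x560 float32, m along the optical axis (not along the pixel's ray), 0 where there is no reading.
- manip.get_calibration(name): a dict with "mtx" (3x3 intrinsics, pixels), "R" (3x3) and "t" (3): a world point X has camera coordinates R X + t. Camera axes: x right, y down, z forward; pixel columns grow to the right and rows downward; lengths in m; the calibration is good to about 2 mm. A picture is of the moment at which its call begins: read the wrist's pose just before it. get_calibration takes no time and is no camera call; for the wrist camera it gives the pose at the moment of the call.
- manip.hand_in(): hands the job in; it is judged then, once.
Trained networks look in the newest picture that a camera, given by its name, has taken for a name from the list of things; names that differ only in an ending like _2 or _b are one class to them, and where a whole thing is asked for, a point or a joint stands for the part that bears it (a point fixed in the world has none). Each returns a list of dicts, best first, with "conf" (0 to 1); they miss things now and then, are a little off and sometimes report something else, mostly with a low value. They report only what shows in the picture. A call takes as long as a camera call. They do not tell look-alikes from the thing itself.
- manip.outline_of(camera, query): "pixels" (420x560 bool, what is visible of it) and "uv" ([column, row] in pixels, amid what is visible of it).
The state is a dict: "clock": time; "joint_positions": joint angles; "qvel": joint speeds; "joint_torque": joint torques, N m; "eef_pos": TCP position; "tool_rot": TCP orientation; "ft_force": force on the tool from outside, world axes, zero at the start; "moment": the same for the moment, N m; "gripper_width": opening from 0.0 (shut) to 1.0 (fully open); "grip_force": force on a finger pad.
Only numpy, scipy, OpenCV 4.12 (cv2) and the standard library are available. Lean on these libraries where they do the work, as an engineer would, in place of code of your own. Each camera call takes 0.05 s, during which the arm holds its last target. There are 200 camera calls.

## Working session

There is one attempt and no reset: what is moved stays moved. The work goes in short steps, Python scripts to look and compute and a tool call to move; the robot and the scene stay as the last step left them, time stands still between calls to the robot, and variables do not carry over. Pictures are saved under pics/ and viewed, at most 10 in all, crops included, and the job is handed in when it is done.

Besides the shell and the picture viewer there is one more tool, called after "Request:" in YAML: its name, and indented under it one key for each argument. servo_tool: Moves the arm, as the interface text tells. Its arguments: {"type":"object","properties":{"gripper":{"type":"array"},"dp":{"type":"array"},"roll":{"type":"array"},"force":{"type":"number"}},"required":["gripper","dp","roll"]}

```bash
ls; mkdir -p pics
cat > h.py <<'E'
from cell import manip
import numpy as np, cv2
def look(cam):
    c=manip.get_calibration(cam); p,d=manip.read_camera(cam)
    return p,d,{k:np.array(v) for k,v in c.items()}
def pts(d,c,mask=None):
    m=d>0
    if mask is not None: m&=mask
    v,u=np.nonzero(m); z=d[v,u]
    K=c['mtx']; P=np.stack([(u-K[0,2])/K[0,0]*z,(v-K[1,2])/K[1,1]*z,z],1)
    return (P-c['t'].ravel())@c['R']
def proj(X,c):
    q=(c['R']@np.asarray(X)+c['t'].ravel()); q=c['mtx']@q; return q[:2]/q[2]
E
python3 - <<'E'
from h import *
print({k:np.round(v,3) for k,v in manip.sense().items()})
ims=[]
for cam in ['scene','top']:
    p,d,c=look(cam); ims.append(p)
    np.savez(f'{cam}.npz',p=p,d=d,**c)
    for q in ['cup','pot','cam_head','cam_stand','pot_lid','shaker_a','whisk_cup','ball0']:
        for o in manip.outline_of(cam,q):
            P=pts(d,c,o['pixels'])
            print(cam,q,round(o['conf'],2),np.round(o['uv']),o['pixels'].sum(),np.round(np.median(P,0),3),np.round(np.percentile(P,2,0),3),np.round(np.percentile(P,98,0),3))
    cv2.imwrite(f'pics/{cam}0.png',p)
print([x for x in dir(manip) if x[0]!='_'])
E
```

```text
pics
{'clock': np.float64(0.0), 'joint_positions': array([-1.256,  0.629,  0.038,  1.518, -0.027,  0.996, -0.02 ]), 'qvel': array([ 0.   , -0.001,  0.003, -0.002,  0.001,  0.001, -0.   ]), 'joint_torque': array([ 0.0000e+00, -5.6341e+01,  1.2260e+00, -1.9345e+01,  1.1000e-02,
        1.1000e-02, -0.0000e+00]), 'eef_pos': array([0.241, 0.603, 0.23 ]), 'tool_rot': array([[-0.928,  0.372, -0.001],
       [ 0.372,  0.928, -0.002],
       [-0.   , -0.002, -1.   ]]), 'ft_force': array([-0.002, -0.881, -0.628]), 'moment': array([-0.022,  0.025, -0.034]), 'grip_force': np.float64(0.0), 'gripper_width': np.float64(1.002)}
scene cup 0.93 [298. 245.] 496 [0.543 0.016 0.054] [ 0.508 -0.014  0.006] [0.573 0.047 0.084]
scene cup 0.92 [275. 265.] 368 [ 0.64  -0.021  0.037] [ 0.62  -0.045 -0.001] [0.67  0.006 0.065]
scene cup 0.56 [266. 233.] 344 [ 0.532 -0.104  0.036] [ 0.481 -0.137 -0.001] [ 0.562 -0.076  0.065]
scene cup 0.23 [384. 244.] 1125 [0.417 0.27  0.021] [0.347 0.21  0.009] [0.468 0.328 0.052]
scene pot 0.85 [179. 155.] 1776 [ 0.377 -0.535  0.079] [ 0.297 -0.612  0.011] [ 0.455 -0.454  0.
[... 2224 characters left out ...]
9  0.001] [ 0.628 -0.228  0.122]
top shaker_a 0.85 [325. 131.] 304 [ 0.738 -0.198  0.079] [ 0.718 -0.227  0.   ] [ 0.763 -0.174  0.101]
top shaker_a 0.6 [270. 134.] 279 [ 0.737 -0.026  0.087] [ 0.718 -0.051  0.007] [0.763 0.    0.1  ]
top shaker_a 0.43 [254. 191.] 113 [0.56  0.029 0.054] [ 0.526 -0.014  0.005] [0.569 0.049 0.082]
top whisk_cup 0.58 [211. 133.] 262 [0.726 0.171 0.061] [0.694 0.143 0.004] [0.757 0.204 0.089]
top whisk_cup 0.57 [ 75. 165.] 1497 [0.557 0.411 0.469] [0.511 0.367 0.001] [0.652 0.648 0.486]
top ball0 0.38 [252. 186.] 104 [0.562 0.027 0.055] [ 0.528 -0.014  0.008] [0.569 0.047 0.082]
['MotionError', 'get_calibration', 'hand_in', 'outline_of', 'read_camera', 'sense']
```

Run:
```python
import cv2,numpy as np
s=np.load('scene.npz');t=np.load('top.npz')
a=cv2.resize(s['p'][100:345,130:530],(800,490),interpolation=cv2.INTER_CUBIC)
cv2.imwrite('pics/a.png',a)
b=cv2.resize(t['p'][140:220,220:320],(400,320),interpolation=cv2.INTER_CUBIC)
c=cv2.resize(s['p'][200:300,240:340],(400,400),interpolation=cv2.INTER_CUBIC)[:320]
cv2.imwrite('pics/b.png',np.hstack([b,c]))
```

```text
(no output)
```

View pics/a.png

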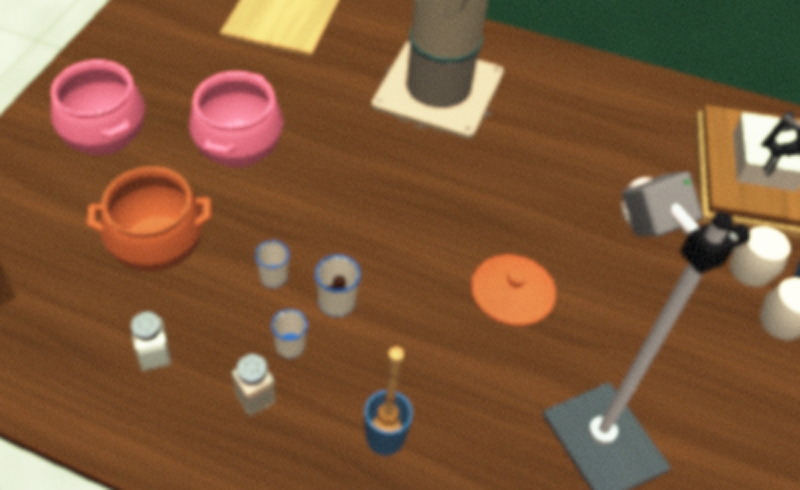

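View pics/b.png

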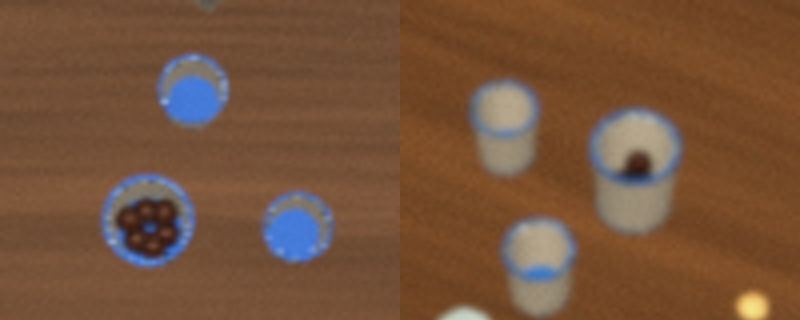

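View pics/top0.png

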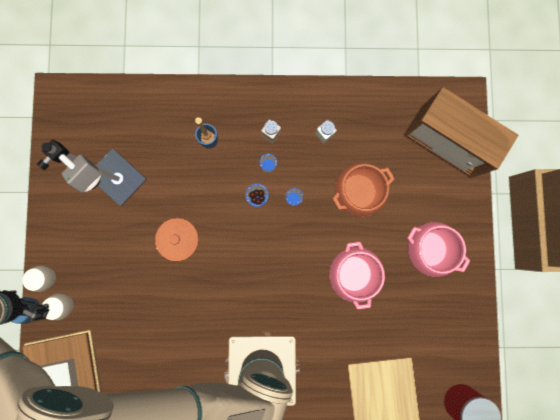

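Request:
servo_tool:
  gripper: [1, 1, 1, 1, 1]
  dp:
    - [0, 0.33, 0]
    - [0, 0.67, 0]
    - [0, 1, 0]
    - [0, 1, 0]
    - [0, 1, 0]
  roll: [0, 0, 0, 0, 0]

```text
clock: 1.32
eef_pos: [0.2864, 0.7157, 0.2285]
tool_rot: [[-0.928, 0.372, -0.001], [0.372, 0.928, -0.002], [-0.0, -0.002, -1.0]]
ft_force: [0.3, 0.2, 0.4]
gripper_width: 1.001
grip_force: 0.0
```

Request:
servo_tool:
  gripper: [1, 1, 1, 1, 1]
  dp:
    - [0, 0.33, 0]
    - [0, 0.67, 0]
    - [0, 1, 0]
    - [0, 1, 0]
    - [0, 1, 0]
  roll: [0, 0, 0, 0, 0]

```text
clock: 1.73
eef_pos: [0.3313, 0.8275, 0.2265]
tool_rot: [[-0.928, 0.372, -0.001], [0.372, 0.928, -0.002], [-0.0, -0.002, -1.0]]
ft_force: [0.1, 0.1, -2.9]
gripper_width: 1.002
grip_force: 0.0
```

```bash
cat > st.py <<'E'
from h import *
s=manip.sense()
for k in ['clock','joint_positions','eef_pos','tool_rot','ft_force','gripper_width','grip_force']: print(k,np.round(s[k],3).tolist())
E
python3 st.py
```

```text
clock 1.733
joint_positions [-1.23, 1.148, 0.051, 0.397, -0.047, 1.599, -0.02]
eef_pos [0.331, 0.827, 0.227]
tool_rot [[-0.928, 0.372, -0.001], [0.372, 0.928, -0.002], [-0.0, -0.002, -1.0]]
ft_force [0.099, 0.069, -2.903]
gripper_width 1.002
grip_force 0.0
```

Request:
servo_tool:
  gripper: [1, 1, 1, 1, 1]
  dp:
    - [0, 0.33, 0]
    - [0, 0.67, 0]
    - [0, 1, 0]
    - [0, 1, 0]
    - [0, 1, 0]
  roll: [0, 0, 0, 0, 0]

```text
clock: 2.15
eef_pos: [0.3503, 0.8512, 0.2178]
tool_rot: [[-0.926, 0.377, 0.013], [0.378, 0.925, 0.03], [-0.001, 0.032, -0.999]]
ft_force: [0.9, -0.1, 0.6]
gripper_width: 0.997
grip_force: 0.0
```

```bash
python3 st.py
```

```text
clock 2.15
joint_positions [-1.268, 1.287, 0.914, 0.191, -0.882, 1.703, 0.069]
eef_pos [0.35, 0.851, 0.218]
tool_rot [[-0.926, 0.377, 0.013], [0.378, 0.925, 0.03], [-0.001, 0.032, -0.999]]
ft_force [0.867, -0.138, 0.583]
gripper_width 0.997
grip_force 0.0
```

Request:
servo_tool:
  gripper: [1, 1, 1, 1, 1]
  dp:
    - [0, 1, 0]
    - [0, 1, 0]
    - [0, 1, 0]
    - [0, 1, 0]
    - [0, 1, 0]
  roll: [0, 0, 0, 0, 0]

```text
clock: 2.57
eef_pos: [0.3529, 0.87, 0.1989]
tool_rot: [[-0.928, 0.373, 0.022], [0.373, 0.925, 0.067], [0.004, 0.071, -0.997]]
ft_force: [0.3, -0.0, 0.3]
gripper_width: 1.003
grip_force: 0.0
```

```bash
python3 st.py
```

```text
clock 2.567
joint_positions [-1.275, 1.325, 1.125, 0.188, -1.1, 1.662, 0.083]
eef_pos [0.353, 0.87, 0.199]
tool_rot [[-0.928, 0.373, 0.022], [0.373, 0.925, 0.067], [0.004, 0.071, -0.997]]
ft_force [0.299, -0.035, 0.314]
gripper_width 1.003
grip_force 0.0
```

Request:
servo_tool:
  gripper: [1, 1, 1]
  dp:
    - [0, -0.3, -0.2]
    - [0, -0.6, -0.4]
    - [0, -0.9, -0.6]
  roll: [0, 0, 0]

```text
clock: 2.82
eef_pos: [0.3273, 0.8068, 0.2373]
tool_rot: [[-0.929, 0.37, 0.022], [0.371, 0.926, 0.065], [0.004, 0.069, -0.998]]
ft_force: [0.3, 2.0, 1.4]
gripper_width: 0.997
grip_force: 0.0
```

```bash
python3 st.py
```

```text
clock 2.817
joint_positions [-1.49, 1.165, 1.159, 0.743, -1.031, 1.55, 0.37]
eef_pos [0.327, 0.807, 0.237]
tool_rot [[-0.929, 0.37, 0.022], [0.371, 0.926, 0.065], [0.004, 0.069, -0.998]]
ft_force [0.319, 2.033, 1.434]
gripper_width 0.997
grip_force 0.0
```

```bash
cat > data.py <<'E'
import numpy as np
D=[([-1.256,.629,.038,1.518,-.027,.996,-.02],[.241,.603,.230],[[-.928,.372,-.001],[.372,.928,-.002],[0,-.002,-1]]),
([-1.23,1.148,.051,.397,-.047,1.599,-.02],[.331,.827,.227],[[-.928,.372,-.001],[.372,.928,-.002],[0,-.002,-1]]),
([-1.268,1.287,.914,.191,-.882,1.703,.069],[.350,.851,.218],[[-.926,.377,.013],[.378,.925,.03],[-.001,.032,-.999]]),
([-1.275,1.325,1.125,.188,-1.1,1.662,.083],[.353,.870,.199],[[-.928,.373,.022],[.373,.925,.067],[.004,.071,-.997]]),
([-1.49,1.165,1.159,.743,-1.031,1.55,.37],[.327,.807,.237],[[-.929,.37,.022],[.371,.926,.065],[.004,.069,-.998]])]
E
cat > fk.py <<'E'
import numpy as np, itertools
from scipy.spatial.transform import Rotation as Ro
from scipy.optimize import least_squares
def FK(p,s,q,full=False):
    c1,c7,d1,d3,d5,d7,a2,a3,a4,a6=p
    R=Ro.from_euler('z',s[0]*q[0]+c1)*Ro.from_euler('y',q[1]); x=np.array([0,0,d1])+Ro.from_euler('z',s[0]*q[0]+c1).apply([a2,0,0])
    R=R*Ro.from_euler('z',s[1]*q[2]); x=x+R.apply([a3,0,d3]); el=x
    R=R*Ro.from_euler('y',q[3]); x=x+R.apply([a4,0,0])
    R=R*Ro.from_euler('z',s[2]*q[4]); x=x+R.apply([0,0,d5]); wr=x
    R=R*Ro.from_euler('y',q[5]); x=x+R.apply([a6,0,0])
    R=R*Ro.from_euler('z',s[3]*q[6]+c7); x=x+R.apply([0,0,d7])
    return (x,R.as_matrix(),el,wr) if full else (x,R.as_matrix())
def res(p,s,D):
    o=[]
    for q,x,R in D:
        X,M=FK(p,s,q); o+=list(X-x)+list(0.3*(M-np.array(R)).ravel())
    return np.array(o)
def fit(D):
    best=None
    for s in itertools.product([1,-1],repeat=4):
        for c7 in [0,1.57,3.14,-1.57]:
            r=least_squares(res,[1.19+s[0]*1.256,c7,.33,.4,.4,.25,0,0,0,0],args=(s,D))
            if best is None or r.cost<best[0].cost: best=(r,s)
    return best
if __name__=='__main__':
    from data import D
    r,s=fit(D); print(r.cost,s,np.round(r.x,4),np.abs(r.fun).max())
    np.savez('kin.npz',p=r.x,s=s)
E
python3 fk.py
```

```text
0.00011540678807168908 (-1, -1, -1, -1) [-3.1900e-02  1.5393e+00  3.7500e-01  5.2960e-01  3.7670e-01  3.7170e-01
  3.2400e-02 -1.0000e-02  3.3000e-03 -1.4000e-03] 0.00938644724260515
```

```bash
cat > fk.py <<'E'
import numpy as np
from scipy.spatial.transform import Rotation as Ro
from scipy.optimize import least_squares
E=Ro.from_euler
def FK(p,q,full=False):
    c1,c7,d1,d3,d5,d7,y1,y3,y5,a2,a4=p
    R=E('z',-q[0]+c1); x=np.array([0,0,d1])+R.apply([a2,y1,0])
    R=R*E('y',q[1])*E('z',-q[2]); x=x+R.apply([0,y3,d3]); el=x
    R=R*E('y',q[3]);x=x+R.apply([a4,0,0]); R=R*E('z',-q[4]); x=x+R.apply([0,y5,d5]); wr=x
    R=R*E('y',q[5])*E('z',-q[6]+c7); x=x+R.apply([0,0,d7])
    return (x,R.as_matrix(),el,wr) if full else (x,R.as_matrix())
def res(p,D):
    o=[]
    for q,x,R in D:
        X,M=FK(p,q); o+=list(X-x)+list(0.3*(M-np.array(R)).ravel())
    return np.array(o+list(.01*(np.array(p[6:]))))
def fit(D): return least_squares(res,[0,1.57,.33,.45,.4,.3,0,0,0,0,0],args=(D,))
if __name__=='__main__':
    from data import D
    r=fit(D); print(r.cost,np.round(r.x,4)); print(np.round(r.fun[:len(D)*12].reshape(-1,12),4))
    np.save('kin.npy',r.x)
E
python3 fk.py
```

```text
7.687223795720198e-07 [-1.0000e-04  1.5712e+00  3.5060e-01  5.5730e-01  3.8220e-01  3.6380e-01
 -1.1500e-02 -1.5800e-02 -8.0000e-04  8.0000e-04 -4.0000e-04]
[[ 0.0001  0.0003  0.0002 -0.0001 -0.0001  0.0001 -0.0001  0.0001  0.0004
   0.0001  0.0003  0.    ]
 [-0.0002 -0.0001 -0.0003 -0.0001 -0.0001 -0.     -0.0001  0.0001  0.0001
   0.0001  0.      0.    ]
 [-0.0002 -0.0001 -0.0001 -0.      0.     -0.0002 -0.0002  0.0002 -0.0001
   0.0003  0.0001 -0.0001]
 [ 0.      0.0001 -0.0001  0.0002  0.0002  0.0003  0.0004 -0.      0.0001
  -0.     -0.     -0.0001]
 [ 0.0003 -0.0001  0.0003  0.0001  0.0001 -0.0001  0.      0.0001  0.0001
   0.     -0.0001  0.0001]]
```

```bash
cat > sim.py <<'E'
from fk import *
p=np.load('kin.npy')
lo=np.array([-3.06,-.37,-1.25,.18,-1.1,.23,-2.94]);hi=np.array([3.06,2.12,1.32,2.47,4.24,1.98,2.94])
vmax=.7*np.array([2.57,2.57,3.14,3.14,3.14,3.14,3.14])/12
def perr(q,x,R,w):
    X,M=FK(p,q); return np.r_[x-X, w*Ro.from_matrix(R@M.T).as_rotvec()]
def ik(q,x,R,w=.3,reg=1e-3,q0=None):
    q0=q if q0 is None else q0
    f=lambda z: np.r_[perr(z,x,R,w),reg*(z-q0)]
    return least_squares(f,np.clip(q,lo+1e-6,hi-1e-6),bounds=(lo,hi),max_nfev=60).x
def row(q,x,R,w,reg=1e-3):
    X,M=FK(p,q); d=x-X; n=np.linalg.norm(d); d=d*min(1,.0417/max(n,1e-9))
    v=Ro.from_matrix(R@M.T).as_rotvec(); n=np.linalg.norm(v); v=v*min(1,.125/max(n,1e-9))
    qn=ik(q,X+d,Ro.from_rotvec(v).as_matrix()@M,w,reg); dq=qn-q
    return q+dq*min(1,(1/np.max(np.abs(dq)/vmax)) if np.any(dq) else 1)
def call(q,dp,roll=0,rows=5,w=.3,reg=1e-3):
    X,M=FK(p,q); x=X+M@(np.array(dp)*.12); R=M@Ro.from_euler('z',roll*np.pi/6).as_matrix()
    for _ in range(rows): q=row(q,x,R,w,reg)
    return q
def info(q):
    X,M=FK(p,q); z=M[:,2]; return 'x %s tilt %.1f az %.0f q %s'%(np.round(X,3),np.degrees(np.arccos(-z[2])),np.degrees(np.arctan2(z[1],z[0])),np.round(q,2))
E
python3 - <<'E'
from sim import *
from data import D
for w in [.1,.3,1,3]:
  for reg in [1e-3,1e-2]:
    q=np.array(D[1][0]);print(w,reg)
    for dp,n in [([0,1,0],5),([0,1,0],5),([0,-.9,-.6],3)]:
        q=call(q,dp,0,n,w,reg); print(info(q))
for d in D: print(info(np.array(d[0])))
E
```

```text
0.1 0.001
x [0.37  0.893 0.226] tilt 9.4 az 69 q [-1.27  1.29  0.97  0.2  -0.95  1.58  0.07]
x [0.415 0.999 0.244] tilt 27.7 az 68 q [-1.26  1.32  1.09  0.18 -1.1   1.25  0.07]
x [0.394 0.946 0.257] tilt 28.0 az 68 q [-1.46  1.17  1.05  0.73 -1.1   1.1   0.37]
0.1 0.01
x [0.374 0.935 0.226] tilt 15.6 az 68 q [-1.23  1.26  0.12  0.18 -0.11  1.43 -0.02]
x [0.416 1.039 0.257] tilt 34.3 az 68 q [-1.24  1.28  0.21  0.18 -0.19  1.09 -0.01]
x [0.394 0.983 0.258] tilt 33.8 az 68 q [-1.28  1.04  0.18  0.73 -0.19  0.79  0.05]
0.3 0.001
x [0.367 0.854 0.224] tilt 3.8 az 73 q [-1.26  1.28  0.97  0.21 -0.94  1.67  0.07]
x [0.393 0.914 0.219] tilt 13.3 az 68 q [-1.25  1.31  1.11  0.18 -1.1   1.51  0.07]
x [0.368 0.856 0.247] tilt 13.4 az 68 q [-1.46  1.16  1.13  0.73 -1.07  1.39  0.35]
0.3 0.01
x [0.359 0.897 0.216] tilt 8.8 az 68 q [-1.25  1.27  0.48  0.18 -0.46  1.56  0.02]
x [0.382 0.954 0.221] tilt 18.4 az 68 q [-1.27  1.3   0.8   0.18 -0.79  1.39  0.05]
x [0.359 0.897 0.242] tilt 18.4 az 68 q [-1.43  1.1   0.8   0.73 -0.78  1.19  0.28]
1 0.001
x [0.361 0.836 0.22 ] tilt 0.8 az 102 q [-1.26  1
[... 693 characters left out ...]
0.73 -1.03  1.63  0.36]
3 0.01
x [0.339 0.846 0.205] tilt 0.0 az -165 q [-1.26  1.29  0.62  0.18 -0.6   1.71  0.03]
x [0.341 0.852 0.183] tilt 0.1 az 86 q [-1.27  1.33  0.97  0.18 -0.94  1.7   0.07]
x [0.316 0.789 0.231] tilt 0.1 az 68 q [-1.47  1.14  1.02  0.73 -0.88  1.56  0.32]
x [0.241 0.603 0.23 ] tilt 0.1 az -129 q [-1.26  0.63  0.04  1.52 -0.03  1.   -0.02]
x [0.331 0.827 0.227] tilt 0.1 az -124 q [-1.23  1.15  0.05  0.4  -0.05  1.6  -0.02]
x [0.35  0.851 0.218] tilt 1.8 az 68 q [-1.27  1.29  0.91  0.19 -0.88  1.7   0.07]
x [0.353 0.87  0.199] tilt 4.1 az 71 q [-1.27  1.32  1.12  0.19 -1.1   1.66  0.08]
x [0.327 0.807 0.237] tilt 4.0 az 72 q [-1.49  1.16  1.16  0.74 -1.03  1.55  0.37]
```

```bash
python3 - <<'E'
from h import *
from scipy.optimize import least_squares
C={k:dict(np.load(k+'.npz')) for k in ['scene','top']}
def circ(P,r0=None):
    f=lambda c: np.hypot(P[:,0]-c[0],P[:,1]-c[1])-c[2]
    m=P[:,:2].mean(0); r=least_squares(f,[*m,.05],loss='soft_l1',f_scale=.002); return np.round(r.x,4),len(P)
for k,c in C.items():
    P=pts(c['d'],c)
    def near(x,y,r,z0,z1): return P[(np.hypot(P[:,0]-x,P[:,1]-y)<r)&(P[:,2]>z0)&(P[:,2]<z1)]
    print(k,'pot',circ(near(.558,-.309,.08,.112,.13)),'zmax',np.percentile(near(.558,-.309,.1,.1,.2)[:,2],90))
    print(k,'cup',circ(near(.539,.016,.045,.07,.1)))
    for a,b,r in [(.64,-.02,.04),(.53,-.105,.04)]: print('small',circ(near(a,b,r,.055,.09)))
    print('shk',np.round([near(.745,-.02,.05,.09,.11).mean(0),near(.745,-.198,.05,.09,.11).mean(0)],3))
    print('ears',np.round(near(.558,-.309,.11,.04,.11)[np.hypot(*(near(.558,-.309,.11,.04,.11)[:,:2]-[.558,-.309]).T)>.088].mean(0),3))
    col=near(.62,.46,.12,.04,.42); print('col',np.round(np.median(col,0),3),[np.round(np.median(col[abs(col[:,2]-z)<.03],0),3).tolist() for z in (.08,.15,.25,.35)])
    pl=near(.62,.46,.14,.008,.022); r=cv2.minAreaRect((pl[:,:2]*1000).astype(np.float32)); print('plate',r,np.round(cv2.boxPoints(r)).tolist())
    h=near(.56,.41,.13,.40,.53); print('head',len(h),np.round(h.min(0),3),np.round(h.max(0),3)); np.save(k+'_head.npy',h)
    # ransac planes
    rng=np.random.default_rng(0); Q=h.copy()
    for _ in range(3):
        best=(0,)
        for _ in range(1500):
            a,b,d=Q[rng.choice(len(Q),3,False)]; n=np.cross(b-a,d-a); L=np.linalg.norm(n)
            if L<1e-5: continue
            n/=L; ins=abs((Q-a)@n)<.0025
            if ins.sum()>best[0]: best=(ins.sum(),n,ins)
        I=Q[best[2]]; n=np.linalg.svd(I-I.mean(0))[2][2]; print(' plane',best[0],np.round(n,3),np.round(I.mean(0),3)); Q=Q[~best[2]]
        if len(Q)<60: break
E
python3 - <<'E'
import cv2,numpy as np
s=np.load('scene.npz')['p'];t=np.load('top.npz')['p']
a=cv2.resize(s[170:320,420:530],(440,600));b=cv2.resize(t[130:215,35:150],(360,266))
o=np.zeros((600,800,3),np.uint8);o[:,:440]=a;o[:266,440:]=b;cv2.imwrite('pics/cam.png',o)
E
```

```text
scene pot (array([ 0.5604, -0.3094,  0.0666]), 308) zmax 0.12131169481330992
scene cup (array([0.5402, 0.0156, 0.0326]), 144)
small (array([ 0.6448, -0.0182,  0.025 ]), 88)
small (array([ 0.5373, -0.1001,  0.0251]), 80)
shk [[ 0.749 -0.027  0.095]
 [ 0.749 -0.201  0.095]]
ears [ 0.567 -0.317  0.092]
col [0.603 0.456 0.268] [[0.603, 0.456, 0.081], [0.603, 0.457, 0.15], [0.603, 0.457, 0.252], [0.603, 0.456, 0.349]]
plate ((593.739501953125, 474.7607727050781), (214.42327880859375, 233.1851348876953), 10.452582359313965) [[467.0, 570.0], [509.0, 341.0], [720.0, 380.0], [678.0, 609.0]]
head 1733 [0.509 0.359 0.4  ] [0.622 0.497 0.513]
 plane 503 [0.412 0.466 0.783] [0.558 0.413 0.47 ]
 plane 348 [-0.848  0.526 -0.066] [0.59  0.417 0.461]
 plane 208 [-0.887  0.462 -0.009] [0.592 0.435 0.462]
top pot (array([ 0.5577, -0.3089,  0.0663]), 355) zmax 0.12146925778571661
top cup (array([0.5385, 0.0159, 0.0324]), 100)
small (array([ 0.643 , -0.0179,  0.0251]), 59)
small (array([ 0.5356, -0.0995,  0.0248]), 55)
shk [[ 0.746 -0.026  0.095]
 [ 0.747 -0.201  0.095]]
ears [ 0.558 -0.31   0.092]
col [0.593 0.451 0.155] [[0.591, 0.452, 0.082], [0.592, 0.452, 0.151], [0.599, 0.451, 0.223], [0.6, 0.452, 0.376]]
plate ((625.948486328125, 442.0257568359375), (234.55043029785156, 246.6409149169922), 88.4452896118164) [[499.0, 328.0], [746.0, 321.0], [752.0, 556.0], [506.0, 563.0]]
head 1563 [0.504 0.361 0.401] [0.618 0.496 0.515]
 plane 460 [ 0.498  0.557 -0.664] [0.533 0.389 0.47 ]
 plane 286 [0.433 0.475 0.767] [0.557 0.413 0.471]
 plane 180 [-0.322 -0.026  0.947] [0.572 0.445 0.474]
```

View pics/cam.png

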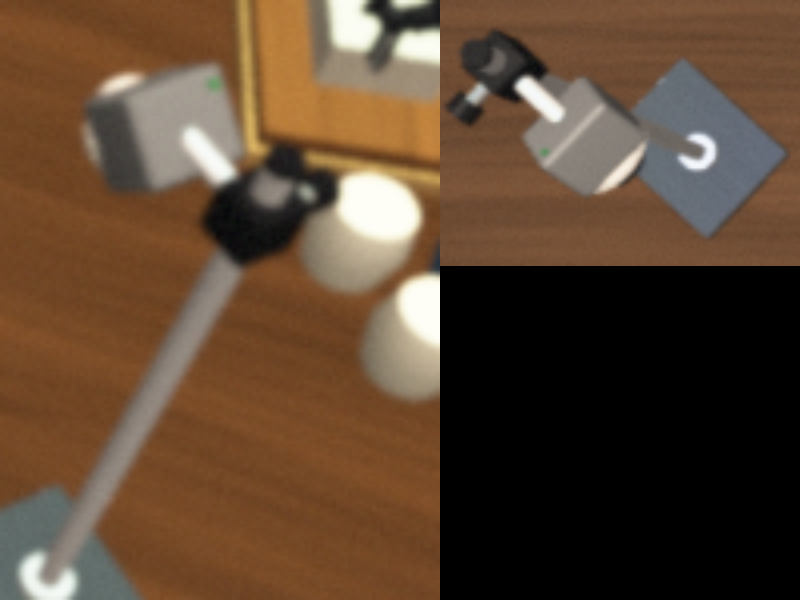

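Run:
```python
from sim import *
from data import D
for w in [.5,.6,.7]:
  for reg in [1e-3,2e-3,4e-3]:
    q=np.array(D[1][0]);o=[]
    for dp,n in [([0,1,0],5),([0,1,0],5),([0,-.9,-.6],3)]:
        q=call(q,dp,0,n,w,reg); o.append(info(q)[:35])
    print(w,reg,o)
# desired poses feasibility
h=[np.load(k+'_head.npy') for k in ('scene','top')]
a=np.radians(48.1); mv=np.array([np.cos(a)*.6428,np.sin(a)*.6428,.766]); v=-mv; u=np.array([-np.sin(a),np.cos(a),0]); wv=np.cross(v,u)
for P in h:
    P=P[(P-[.5575,.413,.4705])@v>-.008]; A=(P-[.5575,.413,.4705])@np.c_[v,u,wv]
    for k in range(-1,9): 
        m=A[(A[:,0]>=k*.01)&(A[:,0]<k*.01+.01)]
        if len(m)>3: print(k,len(m),np.round(m[:,1:].min(0),3),np.round(m[:,1:].max(0),3))
F=np.array([.456,.293,.283]); 
rng=np.random.default_rng(1)
def solve(x,R):
    best=None
    for i in range(25):
        q0=lo+(hi-lo)*rng.random(7); q=ik(q0,x,R,.6,1e-6)
        e=np.linalg.norm(perr(q,x,R,.6))
        if best is None or e<best[0]: best=(e,q)
    return best
for al in (55,62):
  for ps in (228-78,-54,0):
    al_,p_=np.radians([al,ps]); t=np.array([np.sin(al_)*np.cos(p_),np.sin(al_)*np.sin(p_),-np.cos(al_)])
    y=np.array([-np.sin(p_),np.cos(p_),0]); R0=np.c_[np.cross(y,t),y,t]
    for sg in (1,-1):
        Rg=R0*[sg,sg,1]
        x=np.array([.539,.0158,.042])+.019*t; print(al,ps,sg,'grasp',np.round(solve(x,Rg)[0],3),end=' ')
        for th in (180,):
            x=np.array([.56,-.31,.20])+.019*t; b=solve(x,Ro.from_rotvec(np.pi*t).as_matrix()@Rg); print('pour',np.round(b[0],3),np.round(b[1],2))
```

```text
0.5 0.001 ['x [0.363 0.844 0.222] tilt 2.0 az 8', 'x [0.375 0.869 0.205] tilt 5.4 az 7', 'x [0.349 0.808 0.245] tilt 5.4 az 7']
0.5 0.002 ['x [0.36  0.847 0.22 ] tilt 2.1 az 7', 'x [0.371 0.872 0.204] tilt 5.5 az 7', 'x [0.345 0.811 0.244] tilt 5.6 az 7']
0.5 0.004 ['x [0.349 0.859 0.213] tilt 2.7 az 6', 'x [0.359 0.883 0.199] tilt 6.2 az 6', 'x [0.335 0.822 0.237] tilt 6.2 az 6']
0.6 0.001 ['x [0.363 0.841 0.221] tilt 1.5 az 8', 'x [0.371 0.86  0.203] tilt 3.9 az 7', 'x [0.345 0.799 0.245] tilt 3.9 az 7']
0.6 0.002 ['x [0.359 0.844 0.22 ] tilt 1.6 az 8', 'x [0.368 0.863 0.202] tilt 4.0 az 7', 'x [0.342 0.802 0.244] tilt 4.0 az 7']
0.6 0.004 ['x [0.348 0.854 0.213] tilt 1.9 az 7', 'x [0.355 0.872 0.196] tilt 4.3 az 6', 'x [0.331 0.811 0.237] tilt 4.3 az 6']
0.7 0.001 ['x [0.362 0.839 0.221] tilt 1.2 az 8', 'x [0.369 0.855 0.201] tilt 2.9 az 7', 'x [0.343 0.793 0.245] tilt 3.0 az 7']
0.7 0.002 ['x [0.359 0.841 0.22 ] tilt 1.3 az 8', 'x [0.366 0.857 0.2  ] tilt 3.0 az 7', 'x [0.339 0.795 0.244] tilt 3.0 az 7']
0.7 0.004 ['x [0.347 0.851 0.213] tilt 1.4 az 7', 'x [0.353 0.865 0.194] til
[... 728 characters left out ...]
[ 0.77  0.92 -0.99  2.32  2.08  1.48  2.16]
55 -54 -1 grasp 0.0 pour 0.0 [ 0.61  0.8  -0.71  2.32  2.11  1.27 -1.12]
55 0 1 grasp 0.065 pour 0.0 [ 1.22  0.79 -0.66  2.28  3.61  0.55  1.97]
55 0 -1 grasp 0.065 pour 0.0 [ 0.7   0.71  0.11  2.3   4.03  0.92 -1.76]
62 150 1 grasp 0.0 pour 0.112 [ 0.47  1.18  0.03  0.96 -0.06  1.98  1.54]
62 150 -1 grasp 0.0 pour 0.112 [ 0.47  1.18  0.03  0.96 -0.06  1.98 -1.6 ]
62 -54 1 grasp 0.0 pour 0.0 [-0.29  0.89  0.59  2.39  2.59  0.83  1.11]
62 -54 -1 grasp 0.0 pour 0.0 [ 0.61  0.93 -0.78  2.37  2.18  1.55 -1.18]
62 0 1 grasp 0.068 pour 0.0 [ 1.07  0.81 -0.38  2.33  3.83  0.87  1.78]
62 0 -1 grasp 0.068 pour 0.0 [ 1.47  1.06 -1.05  2.32  3.23  0.6  -0.56]
```

```bash
cat > plan.py <<'E'
from sim import *
W,REG=.6,.003
def goto(q,x,roll=0,maxcalls=12,verbose=False):
    """translate to world x with roll (deg total) at ~full speed"""
    X,M=FK(p,q); R=M@Ro.from_euler('z',np.radians(roll)).as_matrix(); n=0
    for i in range(maxcalls*5):
        q=row(q,x,R,W,REG); n+=1
        X,M=FK(p,q)
        if np.linalg.norm(x-X)<.003 and Ro.from_matrix(R@M.T).magnitude()<.01: break
    return q,n
def push(q,d,rows):
    n=0
    while n<rows:
        k=min(5,rows-n); q=call(q,d,0,k,W,REG); n+=k
    return q
E
python3 - <<'E'
from plan import *
from data import D
q0=np.array(D[4][0])
q0,n=goto(q0,np.array([.2,.45,.45])); print(n,info(q0))
q0,n=goto(q0,np.array([.45,.0,.45])); print(n,info(q0))
a=np.radians(-54)
for r,z in [(.6,.3),(.6,.5),(.5,.7),(.6,.8)]:
    q,n=goto(q0,np.array([r*np.cos(a),r*np.sin(a),z])); print('\n',n,info(q))
    M=FK(p,q)[1]; d=M.T@np.array([np.cos(a),np.sin(a),0]); d[2]=0; d/=np.linalg.norm(d)
    for name,dd in (('tan',d),('tan+up',.75*d-[0,0,.65]),('up',np.array([0,0,-1.]))):
        qq=q.copy()
        for k in range(4):
            # tangent in current tool frame toward az -54 
            M=FK(p,qq)[1]
            if name=='up': dd=M.T@np.array([0,0,1.])
            qq=push(qq,dd,10); print(name,info(qq))
E
```

```text
11 x [0.2  0.45 0.45] tilt 4.0 az 72 q [-2.11  0.37  1.32  1.65 -0.4   1.35  0.45]
14 x [0.45 0.   0.45] tilt 4.0 az 72 q [-0.94  0.25  1.21  1.7  -0.31  1.35  1.52]

 13 x [ 0.353 -0.485  0.3  ] tilt 4.0 az 72 q [ 0.42  0.66  0.91  1.55 -0.58  1.27  2.63]
tan x [ 0.494 -0.679  0.29 ] tilt 4.0 az 72 q [ 0.77  1.08  0.79  0.56 -0.72  1.69  2.34]
tan x [ 0.542 -0.74   0.242] tilt 3.9 az 0 q [ 0.87  1.28  1.08  0.18 -1.1   1.74  2.21]
tan x [ 0.567 -0.77   0.21 ] tilt 7.8 az -30 q [ 0.87  1.31  1.07  0.18 -1.1   1.62  2.21]
tan x [ 0.587 -0.797  0.2  ] tilt 12.3 az -39 q [ 0.87  1.33  1.06  0.18 -1.1   1.52  2.21]
tan+up x [ 0.455 -0.641  0.448] tilt 4.0 az 72 q [ 0.82  0.94  0.81  0.39 -0.72  1.95  2.29]
tan+up x [ 0.469 -0.661  0.484] tilt 4.0 az -1 q [ 0.92  0.95  0.25  0.18 -0.29  1.98  2.14]
tan+up x [ 0.467 -0.662  0.527] tilt 7.4 az -29 q [ 0.89  0.92  0.82  0.18 -0.81  1.98  2.19]
tan+up x [ 0.462 -0.659  0.575] tilt 11.5 az -38 q [ 0.88  0.88  1.05  0.18 -1.02  1.98  2.21]
up x [ 0.353 -0.485  0.54 ] tilt 4.0 az 72 q [ 0.48  0.55  0.97  1.03 -0.49  1.81  2.47]
up x [ 0.336 -0.4
[... 3143 characters left out ...]
az -23 q [ 0.91  0.5   0.04  0.56 -0.09  1.98  2.1 ]
tan+up x [ 0.405 -0.559  0.678] tilt 11.6 az -36 q [ 0.92  0.58  0.08  0.39 -0.12  1.98  2.1 ]
tan+up x [ 0.417 -0.583  0.702] tilt 16.6 az -41 q [ 0.92  0.62  0.13  0.26 -0.18  1.98  2.11]
tan+up x [ 0.417 -0.592  0.737] tilt 21.5 az -44 q [ 0.93  0.62  0.22  0.18 -0.26  1.98  2.11]
up x [ 0.302 -0.395  0.719] tilt 6.7 az -21 q [ 0.91  0.23 -0.    0.83 -0.06  1.98  2.06]
up x [ 0.287 -0.363  0.764] tilt 11.7 az -34 q [ 0.89  0.14 -0.    0.83 -0.06  1.98  2.04]
up x [ 0.279 -0.34   0.804] tilt 16.9 az -38 q [ 0.85  0.08  0.02  0.79 -0.07  1.98  2.02]
up x [ 0.276 -0.325  0.843] tilt 22.2 az -40 q [ 0.75  0.04  0.1   0.74 -0.07  1.98  2.  ]
```

```bash
cat > search.py <<'E'
from plan import *
from multiprocessing import Pool
def job(a):
    r,z,ang,up=a
    Rd=np.c_[[0,1,0],[1,0,0],[0,0,-1.]]
    q=ik(np.array([0,.5,0,1.5,0,1.,1.5]),np.array([r,0,z]),Rd,.6,1e-4)
    if np.linalg.norm(perr(q,np.array([r,0,z]),Rd,.6))>.01: return None
    d=np.array([np.sin(ang),np.cos(ang),0])*np.cos(up)+[0,0,-np.sin(up)]
    mind=1
    for k in range(5):
        q=push(q,d,5); X,M,el,wr=FK(p,q,True)
        for s in np.linspace(0,1,6):
            P=wr+(X-wr)*s
            e=np.clip(P@el/(el@el),0,1); mind=min(mind,np.linalg.norm(P-e*el) if s>0.3 else 1)
    z_=M[:,2]; return (np.degrees(np.arccos(-z_[2])),np.degrees(np.arctan2(z_[1],z_[0])),mind,r,z,np.degrees(ang),np.degrees(up),np.round(q,2),np.round(X,2))
if __name__=='__main__':
    A=[(r,z,a,u) for r in (.4,.6,.8) for z in (.15,.4,.6) for a in np.arange(0,2*np.pi,np.pi/4) for u in (-.6,0,.6)]
    with Pool() as P: o=[x for x in P.map(job,A) if x]
    o.sort(key=lambda x:-x[0])
    for x in o[:22]: print('%.0f az %.0f mind %.2f r%.1f z%.2f ang%.0f up%.0f'%x[:7],x[7],x[8])
E
time timeout 550 python3 search.py
```

```text
17 az 178 mind 0.09 r0.4 z0.15 ang180 up0 [ 0.3  -0.37 -0.34  2.47 -0.14  1.33  0.07] [0.02 0.02 0.33]
17 az 174 mind 0.12 r0.6 z0.15 ang180 up0 [ 1.25 -0.11 -1.25  2.47 -0.16  1.01  0.15] [0.11 0.02 0.27]
16 az 171 mind 0.18 r0.8 z0.15 ang180 up0 [ 0.34  0.46 -0.62  2.47  0.28  0.57 -0.49] [0.22 0.02 0.14]
14 az -157 mind 0.19 r0.4 z0.15 ang135 up0 [-0.7   0.65 -1.17  2.29  0.54  0.7  -2.2 ] [-0.02  0.34  0.17]
14 az -167 mind 0.17 r0.6 z0.40 ang180 up-34 [ 0.72  0.59 -1.25  2.47  0.65  0.85 -1.05] [ 0.21 -0.01  0.16]
14 az 159 mind 0.18 r0.4 z0.15 ang225 up0 [ 2.11  0.69 -1.23  2.27  0.89  1.09  0.3 ] [-0.   -0.35  0.17]
13 az -14 mind 0.35 r0.6 z0.60 ang315 up34 [ 0.32  0.69  0.19  0.25 -0.18  1.98  0.36] [ 0.69 -0.27  0.66]
13 az 14 mind 0.35 r0.6 z0.60 ang45 up34 [-0.47  0.69  0.27  0.25 -0.18  1.98 -0.36] [0.69 0.27 0.66]
13 az 0 mind 0.35 r0.6 z0.60 ang0 up34 [-0.07  0.75  0.28  0.19 -0.23  1.98 -0.  ] [0.77 0.   0.63]
12 az 179 mind 0.18 r0.4 z0.15 ang180 up-34 [-0.25  0.8   0.27  2.47 -1.1   0.23  1.07] [0.28 0.   0.01]
12 az -27 mind 0.35 r0.6 z0.60 ang270 up34 [ 0.67  0.47
[... 755 characters left out ...]
 [ 0.6  -0.29  0.69]
11 az 20 mind 0.35 r0.4 z0.60 ang45 up34 [-0.55  0.54  0.21  0.44 -0.11  1.98 -0.44] [0.6  0.29 0.69]
10 az 0 mind 0.37 r0.8 z0.40 ang0 up-34 [-0.08  1.49  1.09  0.18 -1.1   1.39  0.07] [ 1.   -0.    0.05]
10 az 0 mind 0.35 r0.6 z0.60 ang0 up0 [-0.1   1.05  1.17  0.18 -1.1   1.83  0.08] [ 0.89 -0.    0.45]
10 az -10 mind 0.35 r0.8 z0.40 ang315 up34 [ 0.22  0.94  1.16  0.18 -1.1   1.95  0.38] [ 0.79 -0.26  0.53]search.py:15: RuntimeWarning: invalid value encountered in arccos
  z_=M[:,2]; return (np.degrees(np.arccos(-z_[2])),np.degrees(np.arctan2(z_[1],z_[0])),mind,r,z,np.degrees(ang),np.degrees(up),np.round(q,2),np.round(X,2))

real	0m20.392s
user	1m17.055s
sys	0m0.155s
```

```bash
cat > greedy.py <<'E'
from plan import *
from multiprocessing import Pool
import sys
from data import D
def tvec(al,ps): al,ps=np.radians([al,ps]); return np.array([np.sin(al)*np.cos(ps),np.sin(al)*np.sin(ps),-np.cos(al)])
C=[np.array(v)/max(1,1) for v in np.ndindex(3,3,3)]; C=[(c-1.) for c in C if np.any(c-1)]
C=[np.clip(c/np.linalg.norm(c)*1.,-1,1) for c in C]
def ev(a): q,d=a; return call(q,d,0,5,W,REG)
def greedy(q,td,n,pool,verb=True):
    out=[]
    for i in range(n):
        Q=pool.map(ev,[(q,d) for d in C])
        sc=[Ro.identity().magnitude()+np.arccos(np.clip(FK(p,x)[1][:,2]@td,-1,1)) for x in Q]
        k=int(np.argmin(sc)); q=Q[k]; out.append(C[k])
        if verb: print(i,np.round(C[k],2),'ang %.1f'%np.degrees(sc[k]),info(q))
        if sc[k]<.03: break
    return q,out
if __name__=='__main__':
    a=np.radians(-54)
    with Pool() as pool:
        q=np.array(D[4][0])
        q,n1=goto(q,np.array([.2,.45,.45])); q,n2=goto(q,np.array([.40,.0,.5])); q,n3=goto(q,np.array([.45*np.cos(a),.45*np.sin(a),.6]))
        print(n1,n2,n3,info(q))
        q,o=greedy(q,tvec(60,-54),26,pool); np.save('qf.npy',q)
E
time timeout 570 python3 greedy.py
```

```text
11 12 60 x [ 0.242 -0.33   0.599] tilt 3.1 az 35 q [-0.97 -0.37  1.32  1.39  0.32  1.8   1.61]
0 [-0.71 -0.71  0.  ] ang 57.6 x [ 0.237 -0.352  0.597] tilt 3.8 az -4 q [-0.93 -0.37  1.32  1.4   0.34  1.76  1.65]
1 [-0.71 -0.71  0.  ] ang 55.2 x [ 0.233 -0.371  0.599] tilt 5.5 az -25 q [-0.9  -0.37  1.32  1.39  0.36  1.73  1.69]
2 [-0.71 -0.71  0.  ] ang 52.8 x [ 0.232 -0.39   0.605] tilt 7.6 az -36 q [-0.88 -0.37  1.32  1.38  0.39  1.71  1.72]
3 [-1.  0.  0.] ang 50.4 x [ 0.291 -0.369  0.617] tilt 9.9 az -40 q [-1.04 -0.37  1.32  1.35  0.43  1.7   1.58]
4 [-0.58 -0.58 -0.58] ang 48.1 x [ 0.278 -0.388  0.684] tilt 12.2 az -43 q [-1.08 -0.37  1.32  1.16  0.48  1.85  1.63]
5 [-0.71  0.   -0.71] ang 45.3 x [ 0.31  -0.37   0.745] tilt 15.0 az -43 q [-1.28 -0.37  1.32  0.96  0.58  1.98  1.56]
6 [-0.58 -0.58 -0.58] ang 42.4 x [ 0.297 -0.395  0.767] tilt 18.0 az -43 q [-1.24 -0.37  1.32  0.9   0.6   1.98  1.63]
7 [-0.58 -0.58 -0.58] ang 39.4 x [ 0.285 -0.417  0.79 ] tilt 21.0 az -43 q [-1.22 -0.37  1.32  0.84  0.63  1.98  1.7 ]
8 [-0.58 -0.58 -0.58] ang 36.5 x [ 0.273 -0.436  0.812] tilt 24.
[... 1401 characters left out ...]
  1.083] tilt 59.4 az -46 q [-1.56 -0.19  1.3   0.18  1.08  1.89  1.96]
21 [0.71 0.   0.71] ang 6.5 x [ 0.302 -0.443  1.   ] tilt 59.4 az -46 q [-0.81 -0.35  0.74  0.83  0.9   1.58  1.7 ]
22 [-0.71  0.   -0.71] ang 6.2 x [ 0.307 -0.403  1.084] tilt 60.2 az -47 q [-1.52 -0.2   1.22  0.24  1.11  1.85  1.94]
23 [0.71 0.   0.71] ang 6.1 x [ 0.309 -0.451  0.991] tilt 60.3 az -47 q [-0.77 -0.36  0.74  0.89  0.89  1.51  1.69]
24 [-0.71  0.   -0.71] ang 5.8 x [ 0.316 -0.413  1.082] tilt 61.0 az -47 q [-1.46 -0.21  1.19  0.3   1.09  1.81  1.92]
25 [0.71 0.   0.71] ang 5.8 x [ 0.314 -0.466  0.975] tilt 61.0 az -47 q [-0.71 -0.37  0.76  0.97  0.84  1.43  1.69]
real	0m16.138s
user	0m53.659s
sys	0m0.177s
```

```bash
cat > full.py <<'E'
from greedy import *
cup=np.array([.539,.0158,0]); pot=np.array([.559,-.309,0])
a=np.radians(48.1); v=-np.array([np.cos(a)*.6428,np.sin(a)*.6428,.766]); lens=np.array([.530,.382,.4207]); focus=lens+.18*v
def rollto(M,Rt): # deg about tool z taking M to closest Rt
    d=M.T@Rt; return np.degrees(np.arctan2(d[1,0]-d[0,1],d[0,0]+d[1,1]))
def grasp_R(t,sg):
    y=np.cross([0,0,1],t); y/=np.linalg.norm(y); return np.c_[np.cross(y,t),y,t]*[sg,sg,1]
def rep(name,q,x,n):
    X,M=FK(p,q); print(name,n,'err %.3f'%np.linalg.norm(X-x),info(q))
def test(q,hz=.042):
    for sg in (1,-1):
        print('sg',sg); qq=q.copy(); t=FK(p,qq)[1][:,2]
        g=cup+[0,0,hz]+.019*t
        for nm,x in (('hi',np.array([.45,.1,.7])),('mid',g-.2*t+[0,0,.15]),('pre',g-.10*t),('grasp',g)):
            M=FK(p,qq)[1]; r=rollto(M,grasp_R(M[:,2],sg)); qq,n=goto(qq,x,r); rep(nm,qq,x,n)
        t=FK(p,qq)[1][:,2]; Mg=FK(p,qq)[1]
        for s in (180,-180):
            q2,n=goto(qq,g+[0,0,.2]); rep('lift',q2,g+[0,0,.2],n)
            x=pot+[0,0,.26]+.019*t+[-.0,0,0]; q2,n=goto(q2,x,0); rep('over',q2,x,n)
            q3,n=goto(q2,x,s/2); q3,n2=goto(q3,x,s/2*.97); rep('pour%d'%s,q3,x,n+n2)
            q3,n=goto(q3,x,-s*.97); q3,n2=goto(q3,np.array([.4,.1,.4]));
            # present: roll so cup axis -> -v
            th=min(np.linspace(-np.pi,np.pi,721),key=lambda th:-(Ro.from_rotvec(th*t).apply([0,0,1])@-v)); c=Ro.from_rotvec(th*t).apply([0,0,1])
            x=focus+v*.04*1-(c*0)+.019*t + (0)*c; 
            q3,n=goto(q3,x,np.degrees(th)); rep('present th%.0f face err %.1f'%(np.degrees(th),np.degrees(np.arccos(c@-v))),q3,x,n)
E
cat > run1.py <<'E'
from full import *
with Pool() as pool:
    q=np.array(D[4][0])
    q,n1=goto(q,np.array([.2,.45,.45])); q,n2=goto(q,np.array([.40,.0,.5])); q,n3=goto(q,np.array([.26,-.32,.6]),0,3)
    print(n1,n2,n3,info(q))
    q,o=greedy(q,tvec(60,-60),21,pool,False); print(len(o),info(q)); np.save('qf.npy',q)
test(q)
E
time timeout 570 python3 run1.py
```

```text
11 12 15 x [ 0.253 -0.31   0.6  ] tilt 3.6 az 62 q [-1.02 -0.37  1.32  1.39  0.31  1.82  1.56]
21 x [ 0.014 -0.193  1.046] tilt 56.6 az -60 q [ 0.97 -0.36  0.25  0.53 -0.09  1.98  2.33]
sg 1
hi 32 err 0.000 x [0.45 0.1  0.7 ] tilt 56.6 az -60 q [-0.61  0.17 -0.42  1.42  1.    1.98 -0.29]
mid 10 err 0.000 x [0.463 0.146 0.292] tilt 56.6 az -60 q [-0.7   0.61 -0.41  1.99  0.99  1.49 -1.18]
pre 6 err 0.000 x [0.505 0.074 0.087] tilt 56.6 az -60 q [-0.62  0.98 -0.3   2.1   1.31  1.25 -1.56]
grasp 3 err 0.000 x [0.547 0.002 0.032] tilt 56.6 az -60 q [-0.5   1.09 -0.22  2.11  1.52  1.18 -1.63]
lift 5 err 0.000 x [0.547 0.002 0.232] tilt 56.6 az -60 q [-0.46  0.67 -0.28  2.13  1.29  1.23 -1.22]
over 8 err 0.000 x [ 0.567 -0.323  0.25 ] tilt 56.6 az -60 q [ 0.14  0.58 -0.08  2.27  1.97  0.89 -1.23]
pour180 73 err 0.125 x [ 0.632 -0.271  0.343] tilt 54.0 az -64 q [-0.72  0.75  1.14  1.98  0.47  0.23 -2.94]
present th-49 face err 2.6 7 err 0.000 x [0.444 0.263 0.242] tilt 54.0 az -64 q [-1.29  0.78  0.35  1.75  0.57  1.25 -0.02]
lift 5 err 0.000 x [0.547 0.002 0.232] tilt 56.6 az -60 q [-0.46 
[... 1008 characters left out ...]
0.000 x [ 0.567 -0.323  0.25 ] tilt 56.6 az -60 q [ 0.47  0.64 -0.56  2.26  1.91  1.15 -1.04]
present th-49 face err 2.6 7 err 0.000 x [0.444 0.263 0.242] tilt 56.6 az -60 q [-0.78  0.82 -0.55  1.77  0.98  1.67  2.67]
lift 5 err 0.000 x [0.547 0.002 0.232] tilt 56.6 az -60 q [-0.46  0.67 -0.28  2.13  1.29  1.23  1.92]
over 8 err 0.000 x [ 0.567 -0.323  0.25 ] tilt 56.6 az -60 q [ 0.14  0.58 -0.08  2.27  1.97  0.89  1.92]
pour-180 73 err 0.008 x [ 0.575 -0.32   0.247] tilt 56.0 az -60 q [-0.64  1.07  1.32  2.26  3.79  0.38  2.94]
present th-49 face err 2.6 8 err 0.000 x [0.444 0.263 0.242] tilt 56.0 az -60 q [-1.04  0.75 -0.1   1.78  0.82  1.42  2.94]
real	0m26.147s
user	1m3.727s
sys	0m0.153s
```

```bash
cat > wp.py <<'E'
import sys,json
from h import *
def wps(W):
    s=manip.sense(); x=np.array(s['eef_pos']); M=np.array(s['tool_rot'])
    for w in W:
        d=M.T@(np.array(w)-x)/.12; n=max(1,int(np.ceil(np.abs(d).max()))); print(w,'x%d'%n,np.round(d/n,2).tolist(),'rows %.1f'%(np.linalg.norm(d)/n*.12/.0417)); x=np.array(w)
if __name__=='__main__': wps(json.loads(sys.argv[1]))
E
python3 wp.py '[[0.2,0.45,0.45],[0.4,0,0.5],[0.26,-0.31,0.6]]'
```

```text
[0.2, 0.45, 0.45] x4 [-0.03, -0.76, -0.5] rows 2.6
[0.4, 0, 0.5] x3 [-0.98, -0.94, -0.21] rows 4.0
[0.26, -0.31, 0.6] x3 [0.04, -0.92, -0.34] rows 2.8
```

Request:
servo_tool:
  gripper: [1, 1, 1]
  dp:
    - [0, -0.76, -0.5]
    - [0, -0.76, -0.5]
    - [0, -0.76, -0.5]
  roll: [0, 0, 0]

```text
clock: 3.07
eef_pos: [0.2899, 0.7169, 0.2951]
tool_rot: [[-0.928, 0.371, 0.021], [0.372, 0.926, 0.068], [0.005, 0.071, -0.997]]
ft_force: [0.8, 1.9, 2.1]
gripper_width: 0.992
grip_force: 0.0
```

Request:
servo_tool:
  gripper: [1, 1, 1]
  dp:
    - [0, -0.76, -0.5]
    - [0, -0.76, -0.5]
    - [0, -0.76, -0.5]
  roll: [0, 0, 0]

```text
clock: 3.32
eef_pos: [0.2551, 0.6283, 0.3479]
tool_rot: [[-0.928, 0.371, 0.021], [0.371, 0.926, 0.067], [0.005, 0.07, -0.998]]
ft_force: [1.1, 1.1, 0.8]
gripper_width: 0.999
grip_force: 0.0
```

Request:
servo_tool:
  gripper: [1, 1, 1]
  dp:
    - [0, -0.76, -0.5]
    - [0, -0.76, -0.5]
    - [0, -0.76, -0.5]
  roll: [0, 0, 0]

```text
clock: 3.57
eef_pos: [0.2202, 0.5398, 0.4008]
tool_rot: [[-0.929, 0.37, 0.022], [0.371, 0.926, 0.067], [0.005, 0.07, -0.998]]
ft_force: [0.3, 0.7, 1.2]
gripper_width: 0.998
grip_force: 0.0
```

Request:
servo_tool:
  gripper: [1, 1, 1]
  dp:
    - [0, -0.76, -0.5]
    - [0, -0.76, -0.5]
    - [0, -0.76, -0.5]
  roll: [0, 0, 0]

```text
clock: 3.82
eef_pos: [0.1854, 0.4514, 0.4537]
tool_rot: [[-0.929, 0.37, 0.022], [0.37, 0.927, 0.066], [0.004, 0.069, -0.998]]
ft_force: [0.1, -0.5, 1.2]
gripper_width: 1.004
grip_force: 0.0
```

Request:
servo_tool:
  gripper: [1, 1, 1, 1]
  dp:
    - [-0.98, -0.94, -0.2]
    - [-0.98, -0.94, -0.2]
    - [-0.98, -0.94, -0.2]
    - [-0.98, -0.94, -0.2]
  roll: [0, 0, 0, 0]

```text
clock: 4.15
eef_pos: [0.2519, 0.305, 0.4681]
tool_rot: [[-0.929, 0.369, 0.025], [0.37, 0.927, 0.063], [0.0, 0.068, -0.998]]
ft_force: [-1.1, -1.0, 0.1]
gripper_width: 0.999
grip_force: 0.0
```

Request:
servo_tool:
  gripper: [1, 1, 1, 1]
  dp:
    - [-0.98, -0.94, -0.2]
    - [-0.98, -0.94, -0.2]
    - [-0.98, -0.94, -0.2]
    - [-0.98, -0.94, -0.2]
  roll: [0, 0, 0, 0]

```text
clock: 4.48
eef_pos: [0.3179, 0.1554, 0.4853]
tool_rot: [[-0.931, 0.365, 0.023], [0.366, 0.928, 0.072], [0.005, 0.075, -0.997]]
ft_force: [1.2, 1.1, 0.5]
gripper_width: 0.998
grip_force: 0.0
```

Request:
servo_tool:
  gripper: [1, 1, 1, 1]
  dp:
    - [-0.98, -0.94, -0.2]
    - [-0.98, -0.94, -0.2]
    - [-0.98, -0.94, -0.2]
    - [-0.98, -0.94, -0.2]
  roll: [0, 0, 0, 0]

```text
clock: 4.82
eef_pos: [0.385, 0.0054, 0.5013]
tool_rot: [[-0.929, 0.369, 0.026], [0.37, 0.927, 0.068], [0.001, 0.073, -0.997]]
ft_force: [1.8, 0.1, -0.7]
gripper_width: 1.004
grip_force: 0.0
```

```bash
python3 st.py
cat > gnow.py <<'E'
from full import *
from h import manip
import sys
if __name__=='__main__':
    al,ps,n=map(float,sys.argv[1:4]); q=np.array(manip.sense()['joint_positions'])
    with Pool() as pool: q,o=greedy(q,tvec(al,ps),int(n),pool)
E
python3 gnow.py 60 -60 8
```

```text
clock 4.817
joint_positions [-1.7, -0.363, 1.204, 1.715, 0.292, 1.506, 0.671]
eef_pos [0.385, 0.005, 0.501]
tool_rot [[-0.929, 0.369, 0.026], [0.37, 0.927, 0.068], [0.001, 0.073, -0.997]]
ft_force [1.793, 0.066, -0.652]
gripper_width 1.004
grip_force 0.0
0 [-1.  0.  0.] ang 61.3 x [ 0.424 -0.027  0.513] tilt 5.2 az 43 q [-1.75 -0.37  1.32  1.64  0.33  1.51  0.76]
1 [-0.71 -0.71  0.  ] ang 59.7 x [ 0.418 -0.117  0.518] tilt 6.6 az 25 q [-1.53 -0.37  1.32  1.63  0.33  1.5   0.97]
2 [-0.71 -0.71  0.  ] ang 57.7 x [ 0.402 -0.19   0.528] tilt 8.1 az 11 q [-1.36 -0.37  1.32  1.6   0.34  1.49  1.15]
3 [-0.58 -0.58 -0.58] ang 55.6 x [ 0.387 -0.248  0.599] tilt 9.8 az 1 q [-1.3  -0.37  1.32  1.41  0.35  1.64  1.28]
4 [-0.71 -0.71  0.  ] ang 53.4 x [ 0.368 -0.293  0.605] tilt 11.6 az -7 q [-1.19 -0.37  1.32  1.4   0.35  1.62  1.39]
5 [ 0. -1.  0.] ang 51.1 x [ 0.3   -0.367  0.599] tilt 13.2 az -15 q [-0.94 -0.37  1.32  1.42  0.33  1.58  1.62]
6 [-0.58 -0.58 -0.58] ang 48.8 x [ 0.286 -0.389  0.668] tilt 15.0 az -22 q [-0.97 -0.37  1.32  1.22  0.36  1.73  1.66]
7 [-0.71 -0.71  0.  ] ang 46.4 x [ 0.282 -0.407  0.675] tilt 16.9 az -27 q [-0.95 -0.37  1.32  1.21  0.38  1.7   1.69]
```

Request:
servo_tool:
  gripper: [1, 1, 1, 1, 1]
  dp:
    - [-0.71, -0.71, 0]
    - [-0.71, -0.71, 0]
    - [-0.71, -0.71, 0]
    - [-0.71, -0.71, 0]
    - [-0.71, -0.71, 0]
  roll: [0, 0, 0, 0, 0]

```text
clock: 5.23
eef_pos: [0.4037, -0.0948, 0.5016]
tool_rot: [[-0.927, 0.371, 0.053], [0.374, 0.926, 0.057], [-0.027, 0.073, -0.997]]
ft_force: [0.2, 0.0, -0.4]
gripper_width: 1.0
grip_force: 0.0
```

Request:
servo_tool:
  gripper: [1, 1, 1, 1, 1]
  dp:
    - [-0.71, -0.71, 0]
    - [-0.71, -0.71, 0]
    - [-0.71, -0.71, 0]
    - [-0.71, -0.71, 0]
    - [-0.71, -0.71, 0]
  roll: [0, 0, 0, 0, 0]

```text
clock: 5.65
eef_pos: [0.3892, -0.1705, 0.5109]
tool_rot: [[-0.925, 0.37, 0.086], [0.374, 0.926, 0.04], [-0.065, 0.069, -0.996]]
ft_force: [-0.8, 0.1, -0.4]
gripper_width: 1.0
grip_force: 0.0
```

Request:
servo_tool:
  gripper: [1, 1, 1, 1, 1]
  dp:
    - [-0.58, -0.58, -0.58]
    - [-0.58, -0.58, -0.58]
    - [-0.58, -0.58, -0.58]
    - [-0.58, -0.58, -0.58]
    - [-0.58, -0.58, -0.58]
  roll: [0, 0, 0, 0, 0]

```text
clock: 6.07
eef_pos: [0.3774, -0.2312, 0.5819]
tool_rot: [[-0.921, 0.371, 0.118], [0.375, 0.927, 0.018], [-0.103, 0.061, -0.993]]
ft_force: [0.2, 0.3, -1.4]
gripper_width: 0.997
grip_force: 0.0
```

Request:
servo_tool:
  gripper: [1, 1, 1, 1, 1]
  dp:
    - [-0.71, -0.71, 0]
    - [-0.71, -0.71, 0]
    - [-0.71, -0.71, 0]
    - [-0.71, -0.71, 0]
    - [-0.71, -0.71, 0]
  roll: [0, 0, 0, 0, 0]

```text
clock: 6.48
eef_pos: [0.3564, -0.2783, 0.5866]
tool_rot: [[-0.917, 0.373, 0.144], [0.375, 0.927, -0.008], [-0.137, 0.047, -0.989]]
ft_force: [-0.4, -0.1, -0.2]
gripper_width: 0.999
grip_force: 0.0
```

```bash
python3 st.py; python3 gnow.py 60 -62 10
```

```text
clock 6.483
joint_positions [-1.216, -0.375, 1.323, 1.435, 0.355, 1.643, 1.356]
eef_pos [0.356, -0.278, 0.587]
tool_rot [[-0.917, 0.373, 0.144], [0.375, 0.927, -0.008], [-0.137, 0.047, -0.989]]
ft_force [-0.412, -0.057, -0.157]
gripper_width 0.999
grip_force 0.0
0 [ 0. -1.  0.] ang 53.7 x [ 0.291 -0.354  0.582] tilt 9.9 az -14 q [-0.96 -0.37  1.32  1.46  0.34  1.6   1.6 ]
1 [-0.58 -0.58 -0.58] ang 51.3 x [ 0.278 -0.377  0.65 ] tilt 11.7 az -22 q [-0.98 -0.37  1.32  1.26  0.37  1.75  1.64]
2 [-0.71 -0.71  0.  ] ang 48.9 x [ 0.273 -0.396  0.656] tilt 13.7 az -29 q [-0.95 -0.37  1.32  1.25  0.39  1.72  1.68]
3 [-0.71 -0.71  0.  ] ang 46.6 x [ 0.27  -0.414  0.664] tilt 15.7 az -34 q [-0.93 -0.37  1.32  1.24  0.41  1.7   1.71]
4 [-0.58 -0.58 -0.58] ang 44.2 x [ 0.257 -0.424  0.731] tilt 17.8 az -37 q [-1.01 -0.37  1.32  1.03  0.47  1.85  1.73]
5 [ 0.   -0.71 -0.71] ang 41.5 x [ 0.193 -0.448  0.788] tilt 20.3 az -41 q [-0.96 -0.37  1.32  0.84  0.51  1.98  1.88]
6 [-0.58 -0.58 -0.58] ang 38.6 x [ 0.193 -0.46   0.808] tilt 23.1 az -43 q [-0.98 -0.37  1.32  0.78  0.55  1.98  1.9 ]
7 [-0.58 -0.58 -0.58] ang 35.7 x [ 0.192 -0.472  0.828] tilt 26.0 az -45 q [-1.01 -0.37  1.32  0.72  0.59  1.98  1.92]
8 [-0.58 -0.58 -0.58] ang 32.8 x [ 0.19  -0.484  0.849] tilt 28.9 az -47 q [-1.03 -0.37  1.32  0.66  0.63  1.98  1.95]
9 [-0.58 -0.58 -0.58] ang 29.9 x [ 0.187 -0.495  0.869] tilt 31.7 az -48 q [-1.06 -0.37  1.32  0.6   0.68  1.98  1.98]
```

Request:
servo_tool:
  gripper: [1, 1, 1, 1, 1]
  dp:
    - [0, -1, 0]
    - [0, -1, 0]
    - [0, -1, 0]
    - [0, -1, 0]
    - [0, -1, 0]
  roll: [0, 0, 0, 0, 0]

```text
clock: 6.9
eef_pos: [0.2875, -0.3559, 0.5829]
tool_rot: [[-0.91, 0.379, 0.166], [0.378, 0.925, -0.041], [-0.169, 0.026, -0.985]]
ft_force: [0.8, 0.4, -0.1]
gripper_width: 0.998
grip_force: 0.0
```

Request:
servo_tool:
  gripper: [1, 1, 1, 1, 1]
  dp:
    - [-0.58, -0.58, -0.58]
    - [-0.58, -0.58, -0.58]
    - [-0.58, -0.58, -0.58]
    - [-0.58, -0.58, -0.58]
    - [-0.58, -0.58, -0.58]
  roll: [0, 0, 0, 0, 0]

```text
clock: 7.32
eef_pos: [0.2764, -0.3758, 0.6521]
tool_rot: [[-0.907, 0.379, 0.186], [0.371, 0.926, -0.073], [-0.2, 0.003, -0.98]]
ft_force: [-0.4, -0.7, -0.1]
gripper_width: 1.001
grip_force: 0.0
```

Request:
servo_tool:
  gripper: [1, 1, 1, 1, 1]
  dp:
    - [-0.58, -0.58, -0.58]
    - [-0.58, -0.58, -0.58]
    - [-0.58, -0.58, -0.58]
    - [-0.58, -0.58, -0.58]
    - [-0.58, -0.58, -0.58]
  roll: [0, 0, 0, 0, 0]

```text
clock: 7.73
eef_pos: [0.2613, -0.3888, 0.7124]
tool_rot: [[-0.901, 0.384, 0.203], [0.37, 0.923, -0.107], [-0.229, -0.021, -0.973]]
ft_force: [-0.0, 0.6, 0.7]
gripper_width: 1.003
grip_force: 0.0
```

Request:
servo_tool:
  gripper: [1, 1, 1, 1, 1]
  dp:
    - [0, -0.71, -0.71]
    - [0, -0.71, -0.71]
    - [0, -0.71, -0.71]
    - [0, -0.71, -0.71]
    - [0, -0.71, -0.71]
  roll: [0, 0, 0, 0, 0]

```text
clock: 8.15
eef_pos: [0.1993, -0.4218, 0.7551]
tool_rot: [[-0.891, 0.392, 0.229], [0.367, 0.919, -0.145], [-0.267, -0.046, -0.963]]
ft_force: [0.4, 1.3, -0.4]
gripper_width: 1.0
grip_force: 0.0
```

Request:
servo_tool:
  gripper: [1, 1, 1, 1, 1]
  dp:
    - [-0.58, -0.58, -0.58]
    - [-0.58, -0.58, -0.58]
    - [-0.58, -0.58, -0.58]
    - [-0.58, -0.58, -0.58]
    - [-0.58, -0.58, -0.58]
  roll: [0, 0, 0, 0, 0]

```text
clock: 8.57
eef_pos: [0.2003, -0.4331, 0.7731]
tool_rot: [[-0.882, 0.397, 0.253], [0.358, 0.915, -0.185], [-0.305, -0.072, -0.95]]
ft_force: [0.1, -0.8, -0.4]
gripper_width: 1.005
grip_force: 0.0
```

```bash
python3 st.py; python3 gnow.py 60 -62 14
```

```text
clock 8.567
joint_positions [-0.973, -0.374, 1.323, 0.875, 0.478, 1.981, 1.842]
eef_pos [0.2, -0.433, 0.773]
tool_rot [[-0.882, 0.397, 0.253], [0.358, 0.915, -0.185], [-0.305, -0.072, -0.95]]
ft_force [0.104, -0.848, -0.394]
gripper_width 1.005
grip_force 0.0
0 [ 0.   -0.71 -0.71] ang 41.2 x [ 0.148 -0.457  0.792] tilt 21.0 az -39 q [-0.83 -0.37  1.32  0.83  0.45  1.98  1.98]
1 [-0.58 -0.58 -0.58] ang 38.3 x [ 0.154 -0.468  0.811] tilt 23.7 az -42 q [-0.87 -0.37  1.32  0.77  0.49  1.98  1.98]
2 [-0.58 -0.58 -0.58] ang 35.4 x [ 0.159 -0.479  0.831] tilt 26.4 az -45 q [-0.91 -0.37  1.32  0.71  0.54  1.98  1.99]
3 [-0.58 -0.58 -0.58] ang 32.5 x [ 0.161 -0.489  0.851] tilt 29.2 az -47 q [-0.95 -0.37  1.32  0.65  0.59  1.98  2.  ]
4 [-0.58 -0.58 -0.58] ang 29.6 x [ 0.162 -0.5    0.871] tilt 32.0 az -48 q [-0.99 -0.37  1.32  0.59  0.64  1.98  2.02]
5 [-0.58 -0.58 -0.58] ang 26.7 x [ 0.161 -0.51   0.892] tilt 34.9 az -49 q [-1.04 -0.37  1.32  0.53  0.7   1.98  2.04]
6 [-0.58 -0.58 -0.58] ang 23.8 x [ 0.158 -0.521  0.912] tilt 37.7 az -50 q [-1.08 -0.37  1.32  0.46  0.75  1.98  2.07]
7 [-1.  0.  0.] ang 21.0 x [ 0.242 -0.518  0.932] tilt 40.6 az -51 q [-1.39 -0.37  1.32  0.38  1.    1.98  1.99]
8 [-1.  0.  0.] ang 18.3 x [ 0.31  -0.505  0.952] tilt 43.6 az -52 q [-1.67 -0.37  1.32  0.3   1.25  1.98  1.95]
9 [ 0.   -0.71 -0.71] ang 15.8 x [ 0.23  -0.513  0.98 ] tilt 46.4 az -52 q [-1.47 -0.33  1.32  0.23  1.1   1.98  2.07]
10 [ 0.   -0.71 -0.71] ang 13.4 x [ 0.154 -0.515  1.   ] tilt 48.9 az -53 q [-1.23 -0.31  1.32  0.2   0.93  1.98  2.18]
11 [ 0. -1.  0.] ang 11.1 x [ 0.1   -0.568  0.992] tilt 51.0 az -54 q [-1.14 -0.37  1.32  0.18  0.9   1.93  2.27]
12 [-0.71 -0.71  0.  ] ang 8.7 x [ 0.122 -0.583  1.003] tilt 53.2 az -55 q [-1.21 -0.37  1.32  0.18  0.97  1.88  2.25]
13 [ 0. -1.  0.] ang 6.4 x [ 0.079 -0.586  1.012] tilt 54.8 az -57 q [-1.1  -0.37  1.32  0.18  0.9   1.86  2.3 ]
```

Request:
servo_tool:
  gripper: [1, 1, 1, 1, 1]
  dp:
    - [0, -0.71, -0.71]
    - [0, -0.71, -0.71]
    - [0, -0.71, -0.71]
    - [0, -0.71, -0.71]
    - [0, -0.71, -0.71]
  roll: [0, 0, 0, 0, 0]

```text
clock: 8.98
eef_pos: [0.1437, -0.4572, 0.7904]
tool_rot: [[-0.871, 0.406, 0.277], [0.352, 0.908, -0.225], [-0.343, -0.099, -0.934]]
ft_force: [0.7, 0.5, 0.1]
gripper_width: 1.001
grip_force: 0.0
```

Request:
servo_tool:
  gripper: [1, 1, 1, 1, 1]
  dp:
    - [-0.58, -0.58, -0.58]
    - [-0.58, -0.58, -0.58]
    - [-0.58, -0.58, -0.58]
    - [-0.58, -0.58, -0.58]
    - [-0.58, -0.58, -0.58]
  roll: [0, 0, 0, 0, 0]

```text
clock: 9.4
eef_pos: [0.1518, -0.4663, 0.8089]
tool_rot: [[-0.861, 0.413, 0.296], [0.341, 0.902, -0.266], [-0.377, -0.128, -0.917]]
ft_force: [-0.0, 0.5, 0.2]
gripper_width: 1.001
grip_force: 0.0
```

Request:
servo_tool:
  gripper: [1, 1, 1, 1, 1]
  dp:
    - [-0.58, -0.58, -0.58]
    - [-0.58, -0.58, -0.58]
    - [-0.58, -0.58, -0.58]
    - [-0.58, -0.58, -0.58]
    - [-0.58, -0.58, -0.58]
  roll: [0, 0, 0, 0, 0]

```text
clock: 9.82
eef_pos: [0.1557, -0.4765, 0.8276]
tool_rot: [[-0.849, 0.423, 0.316], [0.331, 0.892, -0.307], [-0.411, -0.156, -0.898]]
ft_force: [0.5, 0.3, 0.5]
gripper_width: 1.003
grip_force: 0.0
```

Request:
servo_tool:
  gripper: [1, 1, 1, 1, 1]
  dp:
    - [-0.58, -0.58, -0.58]
    - [-0.58, -0.58, -0.58]
    - [-0.58, -0.58, -0.58]
    - [-0.58, -0.58, -0.58]
    - [-0.58, -0.58, -0.58]
  roll: [0, 0, 0, 0, 0]

```text
clock: 10.23
eef_pos: [0.1583, -0.4863, 0.8465]
tool_rot: [[-0.837, 0.434, 0.334], [0.319, 0.882, -0.347], [-0.445, -0.184, -0.876]]
ft_force: [-0.0, -0.1, -0.0]
gripper_width: 1.003
grip_force: 0.0
```

Request:
servo_tool:
  gripper: [1, 1, 1, 1, 1]
  dp:
    - [-0.58, -0.58, -0.58]
    - [-0.58, -0.58, -0.58]
    - [-0.58, -0.58, -0.58]
    - [-0.58, -0.58, -0.58]
    - [-0.58, -0.58, -0.58]
  roll: [0, 0, 0, 0, 0]

```text
clock: 10.65
eef_pos: [0.1593, -0.4961, 0.8656]
tool_rot: [[-0.823, 0.444, 0.353], [0.304, 0.871, -0.385], [-0.479, -0.21, -0.852]]
ft_force: [-0.9, -0.4, -0.4]
gripper_width: 0.998
grip_force: 0.0
```

Request:
servo_tool:
  gripper: [1, 1, 1, 1, 1]
  dp:
    - [-0.58, -0.58, -0.58]
    - [-0.58, -0.58, -0.58]
    - [-0.58, -0.58, -0.58]
    - [-0.58, -0.58, -0.58]
    - [-0.58, -0.58, -0.58]
  roll: [0, 0, 0, 0, 0]

```text
clock: 11.07
eef_pos: [0.1589, -0.5057, 0.8848]
tool_rot: [[-0.81, 0.455, 0.371], [0.289, 0.859, -0.423], [-0.511, -0.236, -0.827]]
ft_force: [0.3, 0.2, 0.3]
gripper_width: 1.0
grip_force: 0.0
```

Request:
servo_tool:
  gripper: [1, 1, 1, 1, 1]
  dp:
    - [-0.58, -0.58, -0.58]
    - [-0.58, -0.58, -0.58]
    - [-0.58, -0.58, -0.58]
    - [-0.58, -0.58, -0.58]
    - [-0.58, -0.58, -0.58]
  roll: [0, 0, 0, 0, 0]

```text
clock: 11.48
eef_pos: [0.157, -0.5154, 0.9037]
tool_rot: [[-0.795, 0.467, 0.388], [0.272, 0.845, -0.46], [-0.542, -0.26, -0.799]]
ft_force: [1.0, -0.1, 0.1]
gripper_width: 1.0
grip_force: 0.0
```

```bash
python3 st.py; python3 gnow.py 62 -62 11
```

```text
clock 11.483
joint_positions [-1.086, -0.374, 1.323, 0.473, 0.748, 1.981, 2.061]
eef_pos [0.157, -0.515, 0.904]
tool_rot [[-0.795, 0.467, 0.388], [0.272, 0.845, -0.46], [-0.542, -0.26, -0.799]]
ft_force [1.0, -0.06, 0.109]
gripper_width 1.0
grip_force 0.0
0 [-0.58 -0.58 -0.58] ang 23.7 x [ 0.159 -0.528  0.926] tilt 39.8 az -51 q [-1.12 -0.37  1.32  0.41  0.8   1.98  2.09]
1 [-1.  0.  0.] ang 20.9 x [ 0.242 -0.527  0.947] tilt 42.7 az -52 q [-1.45 -0.37  1.32  0.31  1.08  1.98  2.02]
2 [-0.71 -0.71  0.  ] ang 17.9 x [ 0.246 -0.541  0.967] tilt 45.6 az -53 q [-1.6  -0.37  1.32  0.18  1.26  1.98  2.1 ]
3 [-0.71  0.   -0.71] ang 15.5 x [ 0.265 -0.495  0.998] tilt 48.4 az -53 q [-1.65 -0.31  1.32  0.18  1.28  1.98  2.05]
4 [-0.71  0.   -0.71] ang 13.2 x [ 0.28  -0.449  1.026] tilt 51.1 az -53 q [-1.7  -0.26  1.32  0.18  1.3   1.98  2.01]
5 [-0.71  0.   -0.71] ang 11.2 x [ 0.29  -0.404  1.051] tilt 53.9 az -53 q [-1.75 -0.2   1.32  0.18  1.33  1.98  1.97]
6 [ 0. -1.  0.] ang 9.6 x [ 0.224 -0.483  1.052] tilt 56.1 az -53 q [-1.41 -0.25  1.31  0.18  1.07  1.9   2.09]
7 [ 0. -1.  0.] ang 8.0 x [ 0.16  -0.552  1.046] tilt 58.3 az -54 q [-1.23 -0.32  1.3   0.18  0.95  1.82  2.19]
8 [ 0. -1.  0.] ang 6.2 x [ 0.103 -0.596  1.042] tilt 60.4 az -55 q [-1.11 -0.37  1.32  0.18  0.85  1.77  2.28]
9 [ 0. -1.  0.] ang 4.3 x [ 0.064 -0.597  1.05 ] tilt 61.9 az -57 q [-1.01 -0.37  1.32  0.18  0.79  1.76  2.31]
10 [ 0.71 -0.71  0.  ] ang 2.4 x [-1.000e-03 -5.790e-01  1.049e+00] tilt 61.8 az -59 q [-0.84 -0.37  1.32  0.18  0.68  1.79  2.37]
```

Request:
servo_tool:
  gripper: [1, 1, 1, 1, 1]
  dp:
    - [-0.58, -0.58, -0.58]
    - [-0.58, -0.58, -0.58]
    - [-0.58, -0.58, -0.58]
    - [-0.58, -0.58, -0.58]
    - [-0.58, -0.58, -0.58]
  roll: [0, 0, 0, 0, 0]

```text
clock: 11.9
eef_pos: [0.154, -0.5252, 0.9223]
tool_rot: [[-0.78, 0.478, 0.403], [0.254, 0.831, -0.495], [-0.572, -0.284, -0.77]]
ft_force: [0.0, -0.7, 0.3]
gripper_width: 0.996
grip_force: 0.0
```

Request:
servo_tool:
  gripper: [1, 1, 1, 1, 1]
  dp:
    - [-1, 0, 0]
    - [-1, 0, 0]
    - [-1, 0, 0]
    - [-1, 0, 0]
    - [-1, 0, 0]
  roll: [0, 0, 0, 0, 0]

```text
clock: 12.32
eef_pos: [0.2395, -0.5219, 0.9423]
tool_rot: [[-0.765, 0.488, 0.421], [0.23, 0.817, -0.529], [-0.602, -0.307, -0.737]]
ft_force: [-0.8, -0.8, 0.3]
gripper_width: 0.999
grip_force: 0.0
```

Request:
servo_tool:
  gripper: [1, 1, 1, 1, 1]
  dp:
    - [-0.71, -0.71, 0]
    - [-0.71, -0.71, 0]
    - [-0.71, -0.71, 0]
    - [-0.71, -0.71, 0]
    - [-0.71, -0.71, 0]
  roll: [0, 0, 0, 0, 0]

```text
clock: 12.73
eef_pos: [0.2411, -0.5361, 0.9606]
tool_rot: [[-0.748, 0.505, 0.431], [0.213, 0.797, -0.565], [-0.629, -0.33, -0.704]]
ft_force: [0.1, -0.1, -0.4]
gripper_width: 0.994
grip_force: 0.0
```

Request:
servo_tool:
  gripper: [1, 1, 1, 1, 1]
  dp:
    - [-0.71, 0, -0.71]
    - [-0.71, 0, -0.71]
    - [-0.71, 0, -0.71]
    - [-0.71, 0, -0.71]
    - [-0.71, 0, -0.71]
  roll: [0, 0, 0, 0, 0]

```text
clock: 13.15
eef_pos: [0.2608, -0.4898, 0.9911]
tool_rot: [[-0.73, 0.516, 0.448], [0.189, 0.783, -0.593], [-0.657, -0.348, -0.669]]
ft_force: [0.4, -0.3, -1.3]
gripper_width: 0.999
grip_force: 0.0
```

Request:
servo_tool:
  gripper: [1, 1, 1, 1, 1]
  dp:
    - [-0.71, 0, -0.71]
    - [-0.71, 0, -0.71]
    - [-0.71, 0, -0.71]
    - [-0.71, 0, -0.71]
    - [-0.71, 0, -0.71]
  roll: [0, 0, 0, 0, 0]

```text
clock: 13.57
eef_pos: [0.2762, -0.4455, 1.0171]
tool_rot: [[-0.711, 0.526, 0.466], [0.165, 0.77, -0.616], [-0.683, -0.361, -0.634]]
ft_force: [-0.1, 0.5, -1.0]
gripper_width: 1.0
grip_force: 0.0
```

```bash
python3 st.py; python3 gnow.py 60 -56 7
```

```text
clock 13.567
joint_positions [-1.696, -0.263, 1.324, 0.185, 1.292, 1.981, 2.005]
eef_pos [0.276, -0.446, 1.017]
tool_rot [[-0.711, 0.526, 0.466], [0.165, 0.77, -0.616], [-0.683, -0.361, -0.634]]
ft_force [-0.054, 0.519, -1.006]
gripper_width 1.0
grip_force 0.0
0 [-0.71  0.   -0.71] ang 7.1 x [ 0.293 -0.409  1.047] tilt 53.4 az -53 q [-1.76 -0.21  1.32  0.18  1.33  1.98  1.96]
1 [-0.71  0.   -0.71] ang 4.9 x [ 0.299 -0.365  1.069] tilt 56.2 az -52 q [-1.81 -0.16  1.32  0.18  1.36  1.98  1.93]
2 [ 0. -1.  0.] ang 3.3 x [ 0.232 -0.445  1.074] tilt 58.4 az -53 q [-1.38 -0.21  1.3   0.18  1.02  1.89  2.05]
3 [ 0. -1.  0.] ang 2.5 x [ 0.167 -0.517  1.071] tilt 60.6 az -53 q [-1.17 -0.28  1.29  0.18  0.87  1.82  2.17]
4 [ 0.58 -0.58  0.58] ang 2.3 x [ 0.121 -0.604  1.009] tilt 60.9 az -54 q [-0.75 -0.37  1.32  0.55  0.49  1.52  2.19]
5 [ 0.58 -0.58 -0.58] ang 1.9 x [ 0.013 -0.578  1.007] tilt 61.7 az -55 q [-0.41 -0.37  1.32  0.59  0.22  1.52  2.36]
6 [1. 0. 0.] ang 1.9 x [-0.062 -0.569  0.914] tilt 61.7 az -55 q [ 0.09 -0.37  1.32  1.   -0.19  1.29  2.65]
```

Do steps 0, 2, 3 and one more of the same, then check the way down.

Request:
servo_tool:
  gripper: [1, 1, 1, 1, 1]
  dp:
    - [-0.71, 0, -0.71]
    - [-0.71, 0, -0.71]
    - [-0.71, 0, -0.71]
    - [-0.71, 0, -0.71]
    - [-0.71, 0, -0.71]
  roll: [0, 0, 0, 0, 0]

```text
clock: 13.98
eef_pos: [0.2873, -0.4011, 1.041]
tool_rot: [[-0.691, 0.535, 0.486], [0.138, 0.758, -0.638], [-0.709, -0.374, -0.598]]
ft_force: [-0.1, -0.4, 0.4]
gripper_width: 0.999
grip_force: 0.0
```

Request:
servo_tool:
  gripper: [1, 1, 1, 1, 1]
  dp:
    - [0, -1, 0]
    - [0, -1, 0]
    - [0, -1, 0]
    - [0, -1, 0]
    - [0, -1, 0]
  roll: [0, 0, 0, 0, 0]

```text
clock: 14.4
eef_pos: [0.212, -0.4474, 1.0284]
tool_rot: [[-0.703, 0.536, 0.466], [0.161, 0.759, -0.63], [-0.692, -0.368, -0.621]]
ft_force: [-0.0, -0.7, -0.3]
gripper_width: 1.003
grip_force: 0.0
```

Request:
servo_tool:
  gripper: [1, 1, 1, 1, 1]
  dp:
    - [0, -1, 0]
    - [0, -1, 0]
    - [0, -1, 0]
    - [0, -1, 0]
    - [0, -1, 0]
  roll: [0, 0, 0, 0, 0]

```text
clock: 14.82
eef_pos: [0.1427, -0.4867, 1.013]
tool_rot: [[-0.713, 0.533, 0.457], [0.171, 0.763, -0.623], [-0.68, -0.366, -0.635]]
ft_force: [-0.4, -1.0, -0.4]
gripper_width: 0.998
grip_force: 0.0
```

Request:
servo_tool:
  gripper: [1, 1, 1, 1, 1]
  dp:
    - [0, -1, 0]
    - [0, -1, 0]
    - [0, -1, 0]
    - [0, -1, 0]
    - [0, -1, 0]
  roll: [0, 0, 0, 0, 0]

```text
clock: 15.23
eef_pos: [0.0786, -0.5219, 0.9937]
tool_rot: [[-0.72, 0.529, 0.45], [0.178, 0.767, -0.616], [-0.671, -0.364, -0.646]]
ft_force: [-0.1, 0.5, -0.4]
gripper_width: 1.001
grip_force: 0.0
```

```bash
python3 st.py
cat > tnow.py <<'E'
from full import *
from h import manip
q=np.array(manip.sense()['joint_positions']); t=FK(p,q)[1][:,2]; print(info(q),'angle to v',np.degrees(np.arccos(t@v)),'grip',np.degrees(np.arccos(-t[2])))
test(q)
E
python3 tnow.py
```

```text
clock 15.233
joint_positions [-1.052, -0.334, 1.323, 0.185, 0.805, 1.981, 2.267]
eef_pos [0.079, -0.522, 0.994]
tool_rot [[-0.72, 0.529, 0.45], [0.178, 0.767, -0.616], [-0.671, -0.364, -0.646]]
ft_force [-0.085, 0.502, -0.378]
gripper_width 1.001
grip_force 0.0
x [ 0.085 -0.529  0.998] tilt 49.7 az -54 q [-1.05 -0.33  1.32  0.18  0.81  1.98  2.27] angle to v 53.36578062339251 grip 49.7430746966691
sg 1
hi 24 err 0.000 x [0.45 0.1  0.7 ] tilt 49.7 az -54 q [-0.09  0.16 -1.    1.39  0.98  1.97 -0.22]
mid 10 err 0.000 x [0.458 0.127 0.309] tilt 49.7 az -54 q [-0.32  0.58 -0.91  2.07  1.08  1.58 -1.17]
pre 6 err 0.000 x [0.503 0.066 0.094] tilt 49.7 az -54 q [-0.3   0.99 -0.72  2.21  1.48  1.45 -1.56]
grasp 3 err 0.000 x [0.548 0.004 0.03 ] tilt 49.7 az -54 q [-0.18  1.11 -0.61  2.19  1.69  1.42 -1.57]
lift 5 err 0.000 x [0.548 0.004 0.23 ] tilt 49.7 az -54 q [-0.08  0.68 -0.77  2.17  1.4   1.38 -1.17]
over 8 err 0.000 x [ 0.568 -0.321  0.248] tilt 49.7 az -54 q [ 0.6   0.57 -0.61  2.24  1.92  0.94 -0.91]
pour180 73 err 0.103 x [ 0.613 -0.301  0.338] tilt 46.3 az -57 q [-0.48  0.53  0.88
[... 1181 characters left out ...]
1  2.24  1.92  0.94  2.23]
pour180 26 err 0.000 x [ 0.568 -0.321  0.248] tilt 49.7 az -54 q [ 0.87  0.74 -1.08  2.24  1.88  1.25 -0.72]
present th-52 face err 3.6 8 err 0.000 x [0.444 0.265 0.24 ] tilt 49.7 az -54 q [-0.53  0.86 -0.96  1.85  1.11  1.77  2.65]
lift 5 err 0.000 x [0.548 0.004 0.23 ] tilt 49.7 az -54 q [-0.08  0.68 -0.77  2.17  1.4   1.38  1.97]
over 8 err 0.000 x [ 0.568 -0.321  0.248] tilt 49.7 az -54 q [ 0.6   0.57 -0.61  2.24  1.92  0.94  2.23]
pour-180 28 err 0.002 x [ 0.57  -0.32   0.248] tilt 49.5 az -54 q [-0.57  0.96  1.32  2.26  4.01  0.47  2.94]
present th-52 face err 3.6 9 err 0.000 x [0.444 0.265 0.24 ] tilt 49.5 az -54 q [-0.84  0.69 -0.4   1.86  0.94  1.42  2.94]
```

Request:
servo_tool:
  gripper: [1, 1, 1, 1, 1]
  dp:
    - [-0.8, -0.4, -0.4]
    - [-0.8, -0.4, -0.4]
    - [-0.8, -0.4, -0.4]
    - [-0.8, -0.4, -0.4]
    - [-0.8, -0.4, -0.4]
  roll: [0, 0, 0, 0, 0]

```text
clock: 15.65
eef_pos: [0.1014, -0.4986, 1.0085]
tool_rot: [[-0.717, 0.532, 0.45], [0.17, 0.759, -0.628], [-0.676, -0.374, -0.635]]
ft_force: [0.4, 0.5, -0.1]
gripper_width: 1.001
grip_force: 0.0
```

Request:
servo_tool:
  gripper: [1, 1, 1, 1, 1]
  dp:
    - [-0.71, 0, -0.71]
    - [-0.71, 0, -0.71]
    - [-0.71, 0, -0.71]
    - [-0.71, 0, -0.71]
    - [-0.71, 0, -0.71]
  roll: [0, 0, 0, 0, 0]

```text
clock: 16.07
eef_pos: [0.1262, -0.4471, 1.037]
tool_rot: [[-0.702, 0.545, 0.458], [0.151, 0.742, -0.653], [-0.696, -0.39, -0.604]]
ft_force: [0.4, -0.7, 0.6]
gripper_width: 1.001
grip_force: 0.0
```

```bash
python3 st.py; python3 gnow.py 64 -56 4
```

```text
clock 16.067
joint_positions [-1.03, -0.222, 1.323, 0.185, 0.733, 1.981, 2.174]
eef_pos [0.126, -0.447, 1.037]
tool_rot [[-0.702, 0.545, 0.458], [0.151, 0.742, -0.653], [-0.696, -0.39, -0.604]]
ft_force [0.36, -0.707, 0.579]
gripper_width 1.001
grip_force 0.0
0 [-0.71  0.   -0.71] ang 8.8 x [ 0.154 -0.402  1.067] tilt 55.2 az -55 q [-0.93 -0.15  1.32  0.18  0.61  1.98  2.13]
1 [-0.58 -0.58  0.58] ang 6.6 x [ 0.194 -0.496  1.059] tilt 57.4 az -56 q [-1.32 -0.25  1.31  0.18  1.02  1.87  2.13]
2 [-0.58 -0.58  0.58] ang 4.3 x [ 0.23  -0.579  1.046] tilt 59.7 az -56 q [-1.49 -0.34  1.32  0.18  1.19  1.76  2.14]
3 [-1.  0.  0.] ang 2.0 x [ 0.296 -0.565  1.061] tilt 62.1 az -56 q [-1.69 -0.34  1.32  0.18  1.38  1.72  2.07]
```

Request:
servo_tool:
  gripper: [1, 1, 1, 1, 1]
  dp:
    - [-0.71, 0, -0.71]
    - [-0.71, 0, -0.71]
    - [-0.71, 0, -0.71]
    - [-0.71, 0, -0.71]
    - [-0.71, 0, -0.71]
  roll: [0, 0, 0, 0, 0]

```text
clock: 16.48
eef_pos: [0.1467, -0.3949, 1.0596]
tool_rot: [[-0.688, 0.556, 0.466], [0.133, 0.728, -0.672], [-0.713, -0.401, -0.575]]
ft_force: [0.1, -0.4, 0.3]
gripper_width: 0.998
grip_force: 0.0
```

Request:
servo_tool:
  gripper: [1, 1, 1, 1, 1]
  dp:
    - [-0.71, 0, -0.71]
    - [-0.71, 0, -0.71]
    - [-0.71, 0, -0.71]
    - [-0.71, 0, -0.71]
    - [-0.71, 0, -0.71]
  roll: [0, 0, 0, 0, 0]

```text
clock: 16.9
eef_pos: [0.1627, -0.3408, 1.0749]
tool_rot: [[-0.678, 0.563, 0.472], [0.12, 0.719, -0.685], [-0.725, -0.408, -0.555]]
ft_force: [-0.4, 0.3, 0.6]
gripper_width: 1.001
grip_force: 0.0
```

Request:
servo_tool:
  gripper: [1, 1, 1, 1, 1]
  dp:
    - [-0.71, 0, -0.71]
    - [-0.71, 0, -0.71]
    - [-0.71, 0, -0.71]
    - [-0.71, 0, -0.71]
    - [-0.71, 0, -0.71]
  roll: [0, 0, 0, 0, 0]

```text
clock: 17.32
eef_pos: [0.1609, -0.3226, 1.0808]
tool_rot: [[-0.669, 0.562, 0.487], [0.108, 0.721, -0.684], [-0.735, -0.405, -0.543]]
ft_force: [-0.5, -0.4, -0.1]
gripper_width: 0.996
grip_force: 0.0
```

```bash
python3 st.py; python3 gnow.py 64 -56 2; python3 tnow.py | head -12; python3 wp.py '[[0.3,-0.1,0.8],[0.45,0.1,0.6]]'
```

```text
clock 17.317
joint_positions [0.126, -0.0, 1.324, 0.185, -0.452, 1.981, 2.17]
eef_pos [0.161, -0.323, 1.081]
tool_rot [[-0.669, 0.562, 0.487], [0.108, 0.721, -0.684], [-0.735, -0.405, -0.543]]
ft_force [-0.54, -0.403, -0.069]
gripper_width 0.996
grip_force 0.0
0 [ 0.   -0.71 -0.71] ang 4.6 x [ 0.092 -0.333  1.095] tilt 59.5 az -55 q [ 0.09 -0.11  1.11  0.19 -0.17  1.98  2.22]
1 [ 0.   -0.71 -0.71] ang 2.2 x [ 0.02  -0.332  1.098] tilt 61.8 az -56 q [ 0.12 -0.18  1.12  0.2  -0.16  1.98  2.29]
x [ 0.168 -0.332  1.086] tilt 57.1 az -55 q [ 0.13 -0.    1.32  0.18 -0.45  1.98  2.17] angle to v 57.69829915042618 grip 57.09673628925377
sg 1
hi 24 err 0.000 x [0.45 0.1  0.7 ] tilt 57.1 az -55 q [-0.26  0.16 -0.86  1.47  1.06  1.98 -0.29]
mid 10 err 0.000 x [0.451 0.14  0.29 ] tilt 57.1 az -55 q [-0.5   0.67 -0.78  2.08  1.09  1.64 -1.31]
pre 6 err 0.000 x [0.5   0.071 0.086] tilt 57.1 az -55 q [-0.44  1.06 -0.6   2.18  1.45  1.51 -1.65]
grasp 3 err 0.000 x [0.548 0.003 0.032] tilt 57.1 az -55 q [-0.31  1.15 -0.5   2.17  1.66  1.46 -1.66]
lift 5 err 0.000 x [0.548 0.003 0.232] tilt 57.1 az -55 q [-0.23  0.72 -0.63  2.19  1.42  1.44 -1.28]
over 8 err 0.000 x [ 0.568 -0.322  0.25 ] tilt 57.1 az -55 q [ 0.43  0.61 -0.45  2.31  2.06  1.06 -1.15]
pour180 73 err 0.162 x [ 0.641 -0.263  0.382] tilt 54.0 az -58 q [-0.74  0.64  1.13  1.98  0.6   0.23 -2.94]
present th-48 face err 0.7 7 err 0.000 x [0.445 0.264 0.242] tilt 54.0 az -58 q [-1.37  0.77  0.43  1.82  0.6   1.15 -0.  ]
lift 5 err 0.000 x [0.548 0.003 0.232] tilt 57.1 az -55 q [-0.23  0.72 -0.63  2.19  1.42  1.44 -1.28]
over 8 err 0.000 x [ 0.568 -0.322  0.25 ] tilt 57.1 az -55 q [ 0.43  0.61 -0.45  2.31  2.06  1.06 -1.15]
[0.3, -0.1, 0.8] x3 [0.38, 0.98, 0.19] rows 3.1
[0.45, 0.1, 0.6] x3 [0.19, 0.86, 0.12] rows 2.6
```

```bash
cat > nums.py <<'E'
from full import *
from h import manip
import sys,json
s=manip.sense(); x=np.array(s['eef_pos']); M=np.array(s['tool_rot']); q=np.array(s['joint_positions'])
for sg in (1,-1): print('roll',sg,round(rollto(M,grasp_R(M[:,2],sg)),1))
E
cat > simw.py <<'E'
from nums import *
# args: list of [wx,wy,wz,rolldeg]; prints per-call numbers and simulated result
for w in json.loads(sys.argv[1]):
    x0,M=FK(p,q); d=M.T@(np.array(w[:3])-x)/.12; n=max(1,int(np.ceil(max(np.abs(d).max(),abs(w[3])/30,np.linalg.norm(d)*.12/.0417/5,abs(w[3])/7.16/5))))
    rows=max(np.linalg.norm(d)*.12/.0417,abs(w[3])/7.16)/n
    print(w,'x%d'%n,'rows %.1f'%rows)
    for i in range(n):
        dd=Ro.from_euler('z',-i*w[3]/n,degrees=True).apply(d/n); print('  ',np.round(dd,2).tolist(),round(w[3]/n/30,2))
        q=call(q,dd,w[3]/n/30,int(np.ceil(rows)),W,REG)
    x=np.array(w[:3]); print('  ',info(q))
E
python3 simw.py '[[0.3,-0.1,0.8,100],[0.45,0.12,0.55,0]]'
```

```text
roll 1 28.8
roll -1 -151.2
[0.3, -0.1, 0.8, 100] x4 rows 3.5
   [0.29, 0.73, 0.14] 0.83
   [0.57, 0.54, 0.14] 0.83
   [0.75, 0.25, 0.14] 0.83
   [0.78, -0.09, 0.14] 0.83
   x [ 0.147 -0.248  0.913] tilt 47.1 az -50 q [ 1.9  -0.37 -0.06  1.08 -0.69  1.81  1.73]
[0.45, 0.12, 0.55, 0] x3 rows 2.9
   [0.88, 0.39, 0.33] 0.0
   [0.88, 0.39, 0.33] 0.0
   [0.88, 0.39, 0.33] 0.0
   x [ 0.193 -0.198  0.861] tilt 37.0 az -48 q [ 0.71 -0.37 -0.09  1.12  0.11  1.76  0.93]
```

```bash
cat > path.py <<'E'
from nums import *
import itertools
q0=q.copy(); x0=FK(p,q0)[0]
best=[]
for d in itertools.product(*[np.linspace(-1,1,5)]*3):
    d=np.array(d); 
    if np.linalg.norm(d)<.3: continue
    qq=call(q0,d,0,5,W,REG); X,M=FK(p,qq); tl=np.degrees(np.arccos(-M[2,2])); dist=np.linalg.norm(X-[.45,.12,.6])
    best.append((abs(tl-57.1)>.4,dist,d,info(qq)))
best.sort(key=lambda b:(b[0],b[1]))
for b in best[:6]: print(b)
E
python3 path.py
python3 - <<'E'
import sys; sys.path.insert(0,'.')
import os; os.chdir('.')
from full import *
from h import manip
q=np.array(manip.sense()['joint_positions']); X,M=FK(p,q)
# absolute goto trace
x=np.array([.45,.1,.6])
for i in range(26):
    q=row(q,x,M,W,REG)
    if i%3==2: print(i,info(q))
E
```

```text
roll 1 28.8
roll -1 -151.2
(np.False_, np.float64(0.6768623982197214), array([-1.,  1.,  1.]), 'x [ 0.294 -0.341  1.071] tilt 57.1 az -55 q [-0.41  0.06  1.3   0.32  0.03  1.81  2.  ]')
(np.False_, np.float64(0.6816481711951742), array([-0.5,  0.5,  0.5]), 'x [ 0.271 -0.336  1.073] tilt 57.1 az -55 q [-0.35 -0.01  0.88  0.32  0.37  1.85  1.95]')
(np.False_, np.float64(0.6833267995048566), array([-1.,  1.,  0.]), 'x [ 0.231 -0.308  1.085] tilt 56.9 az -55 q [-0.23  0.    0.78  0.18  0.36  1.98  2.  ]')
(np.False_, np.float64(0.6883279592073895), array([-0.5,  0.5,  0. ]), 'x [ 0.223 -0.311  1.086] tilt 57.0 az -55 q [-0.08 -0.    0.65  0.18  0.34  1.98  2.01]')
(np.False_, np.float64(0.6955073984517559), array([-0.5,  0.5,  1. ]), 'x [ 0.252 -0.37   1.052] tilt 57.1 az -55 q [ 0.15 -0.08  0.44  0.53  0.32  1.71  1.95]')
(np.False_, np.float64(0.6993900264225634), array([-1. ,  0.5, -0.5]), 'x [ 0.198 -0.313  1.089] tilt 57.3 az -55 q [ 0.31 -0.02  0.41  0.18  0.22  1.98  2.04]')
2 x [ 0.154 -0.353  1.061] tilt 55.5 az -51 q [ 0.31 -0.1   0.77  0.39 -0.12  1.87  2.08]
5 x [ 0.167 -0.334  1.019] tilt 56.2 az -53 q [ 0.5  -0.26  0.22  0.76  0.21  1.65  1.98]
8 x [ 0.211 -0.274  0.965] tilt 56.4 az -55 q [ 0.57 -0.37 -0.07  1.06  0.36  1.53  1.77]
11 x [ 0.234 -0.248  0.934] tilt 54.4 az -55 q [ 0.12 -0.37 -0.09  1.14  0.69  1.66  1.48]
14 x [ 0.267 -0.207  0.897] tilt 55.8 az -55 q [-0.33 -0.37 -0.09  1.29  0.95  1.81  1.14]
17 x [ 0.317 -0.124  0.817] tilt 57.1 az -55 q [-0.38 -0.32 -0.24  1.53  0.95  1.78  0.79]
20 x [ 0.366 -0.041  0.737] tilt 57.1 az -55 q [-0.41 -0.19 -0.38  1.66  0.93  1.76  0.49]
23 x [0.415 0.041 0.657] tilt 57.1 az -55 q [-0.48  0.   -0.48  1.71  0.94  1.77  0.19]
```

```bash
python3 simw.py '[[0.29,-0.34,1.06,0],[0.42,-0.38,0.95,0],[0.5,-0.32,0.75,0],[0.48,-0.05,0.55,0],[0.45,0.14,0.4,29]]'
```

```text
roll 1 28.8
roll -1 -151.2
[0.29, -0.34, 1.06, 0] x1 rows 3.2
   [-0.61, 0.57, 0.72] 0.0
   x [ 0.231 -0.35   1.07 ] tilt 56.2 az -54 q [-0.09 -0.03  0.78  0.33  0.23  1.86  2.  ]
[0.42, -0.38, 0.95, 0] x2 rows 2.1
   [-0.04, 0.36, 0.63] 0.0
   [-0.04, 0.36, 0.63] 0.0
   x [ 0.361 -0.39   0.96 ] tilt 56.2 az -54 q [-0.08 -0.12  0.44  0.94  0.51  1.42  1.67]
[0.5, -0.32, 0.75, 0] x2 rows 2.7
   [0.42, 0.69, 0.46] 0.0
   [0.42, 0.69, 0.46] 0.0
   x [ 0.441 -0.33   0.76 ] tilt 56.2 az -54 q [-0.06 -0.2   0.19  1.59  0.79  1.08  1.11]
[0.48, -0.05, 0.55, 0] x3 rows 2.7
   [0.54, 0.73, -0.22] 0.0
   [0.54, 0.73, -0.22] 0.0
   [0.54, 0.73, -0.22] 0.0
   x [ 0.421 -0.06   0.56 ] tilt 56.2 az -54 q [-0.25 -0.09 -0.44  2.04  0.96  1.39  0.13]
[0.45, 0.14, 0.4, 29] x2 rows 2.9
   [0.64, 0.75, -0.25] 0.48
   [0.81, 0.56, -0.25] 0.48
   x [0.396 0.098 0.435] tilt 56.2 az -54 q [-0.59  0.26 -0.6   2.08  0.9   1.6  -0.96]
```

Request:
servo_tool:
  gripper: [1, 1, 1, 1, 1]
  dp:
    - [-0.8, 0.8, 0.8]
    - [-0.8, 0.8, 0.8]
    - [-0.8, 0.8, 0.8]
    - [-0.8, 0.8, 0.8]
    - [-0.8, 0.8, 0.8]
  roll: [0, 0, 0, 0, 0]

```text
clock: 17.73
eef_pos: [0.3353, -0.3174, 1.0617]
tool_rot: [[-0.67, 0.536, 0.514], [0.082, 0.742, -0.666], [-0.738, -0.404, -0.541]]
ft_force: [2.3, 6.5, 1.2]
gripper_width: 1.001
grip_force: 0.0
```

Request:
servo_tool:
  gripper: [1, 1, 1, 1]
  dp:
    - [0, 0.7, 1]
    - [0, 0.7, 1]
    - [0, 0.7, 1]
    - [0, 0.7, 1]
  roll: [0, 0, 0, 0]

```text
clock: 18.07
eef_pos: [0.3397, -0.3439, 1.0184]
tool_rot: [[-0.667, 0.578, 0.469], [0.155, 0.724, -0.672], [-0.728, -0.376, -0.573]]
ft_force: [-1.8, -0.6, -0.7]
gripper_width: 0.999
grip_force: 0.0
```

```bash
python3 st.py; python3 simw.py '[[0.5,-0.32,0.75,0],[0.5,-0.05,0.55,0],[0.45,0.14,0.35,29]]'
```

```text
clock 18.067
joint_positions [-0.82, -0.049, 1.078, 0.576, 0.594, 1.711, 1.727]
eef_pos [0.34, -0.344, 1.018]
tool_rot [[-0.667, 0.578, 0.469], [0.155, 0.724, -0.672], [-0.728, -0.376, -0.573]]
ft_force [-1.773, -0.589, -0.725]
gripper_width 0.999
grip_force 0.0
roll 1 27.3
roll -1 -152.7
[0.5, -0.32, 0.75, 0] x2 rows 3.8
   [0.38, 0.88, 0.89] 0.0
   [0.38, 0.88, 0.89] 0.0
   x [ 0.504 -0.329  0.759] tilt 55.0 az -55 q [-0.74 -0.12  0.77  1.49  0.88  1.17  1.02]
[0.5, -0.05, 0.55, 0] x3 rows 2.7
   [0.52, 0.75, -0.19] 0.0
   [0.52, 0.75, -0.19] 0.0
   [0.52, 0.75, -0.19] 0.0
   x [ 0.504 -0.059  0.559] tilt 55.0 az -55 q [-0.94  0.04  0.38  1.91  0.99  1.32  0.19]
[0.45, 0.14, 0.35, 29] x2 rows 3.4
   [0.87, 0.77, -0.15] 0.48
   [1.03, 0.52, -0.15] 0.48
   x [0.454 0.131 0.359] tilt 55.0 az -55 q [-1.18  0.43  0.28  2.04  0.85  1.22 -0.86]
```

Request:
servo_tool:
  gripper: [1, 1, 1, 1]
  dp:
    - [0.38, 0.88, 0.89]
    - [0.38, 0.88, 0.89]
    - [0.38, 0.88, 0.89]
    - [0.38, 0.88, 0.89]
  roll: [0, 0, 0, 0]

```text
clock: 18.4
eef_pos: [0.4212, -0.3282, 0.8845]
tool_rot: [[-0.668, 0.57, 0.479], [0.15, 0.733, -0.664], [-0.729, -0.372, -0.575]]
ft_force: [1.4, -1.1, 1.1]
gripper_width: 1.002
grip_force: 0.0
```

Request:
servo_tool:
  gripper: [1, 1, 1, 1]
  dp:
    - [0.38, 0.88, 0.89]
    - [0.38, 0.88, 0.89]
    - [0.38, 0.88, 0.89]
    - [0.38, 0.88, 0.89]
  roll: [0, 0, 0, 0]

```text
clock: 18.73
eef_pos: [0.5016, -0.316, 0.7485]
tool_rot: [[-0.671, 0.571, 0.474], [0.152, 0.731, -0.665], [-0.726, -0.374, -0.577]]
ft_force: [1.0, 0.7, 0.4]
gripper_width: 0.999
grip_force: 0.0
```

Request:
servo_tool:
  gripper: [1, 1, 1]
  dp:
    - [0.52, 0.75, -0.19]
    - [0.52, 0.75, -0.19]
    - [0.52, 0.75, -0.19]
  roll: [0, 0, 0]

```text
clock: 18.98
eef_pos: [0.5002, -0.2232, 0.6835]
tool_rot: [[-0.671, 0.57, 0.475], [0.15, 0.731, -0.666], [-0.726, -0.376, -0.576]]
ft_force: [0.5, 0.7, -0.5]
gripper_width: 1.001
grip_force: 0.0
```

Request:
servo_tool:
  gripper: [1, 1, 1]
  dp:
    - [0.52, 0.75, -0.19]
    - [0.52, 0.75, -0.19]
    - [0.52, 0.75, -0.19]
  roll: [0, 0, 0]

```text
clock: 19.23
eef_pos: [0.4991, -0.1325, 0.6179]
tool_rot: [[-0.671, 0.569, 0.476], [0.149, 0.732, -0.665], [-0.727, -0.375, -0.576]]
ft_force: [-0.4, 0.5, 0.4]
gripper_width: 0.998
grip_force: 0.0
```

Request:
servo_tool:
  gripper: [1, 1, 1]
  dp:
    - [0.52, 0.75, -0.19]
    - [0.52, 0.75, -0.19]
    - [0.52, 0.75, -0.19]
  roll: [0, 0, 0]

```text
clock: 19.48
eef_pos: [0.4982, -0.0422, 0.5521]
tool_rot: [[-0.671, 0.569, 0.476], [0.149, 0.732, -0.665], [-0.727, -0.375, -0.576]]
ft_force: [0.5, 0.5, -0.1]
gripper_width: 0.998
grip_force: 0.0
```

```bash
python3 st.py; python3 simw.py '[[0.458,0.135,0.30,27]]'; python3 tnow.py
```

```text
clock 19.483
joint_positions [-0.965, 0.044, 0.392, 1.911, 0.988, 1.313, 0.188]
eef_pos [0.498, -0.042, 0.552]
tool_rot [[-0.671, 0.569, 0.476], [0.149, 0.732, -0.665], [-0.727, -0.375, -0.576]]
ft_force [0.453, 0.492, -0.064]
gripper_width 0.998
grip_force 0.0
roll 1 27.3
roll -1 -152.7
[0.458, 0.135, 0.3, 27] x2 rows 3.7
   [0.99, 0.84, 0.03] 0.45
   [1.15, 0.59, 0.03] 0.45
   x [0.466 0.125 0.308] tilt 54.9 az -54 q [-1.17  0.51  0.31  2.1   0.9   1.09 -0.91]
x [ 0.505 -0.051  0.557] tilt 54.9 az -54 q [-0.97  0.04  0.39  1.91  0.99  1.31  0.19] angle to v 56.309545116381855 grip 54.86189583810311
sg 1
hi 6 err 0.000 x [0.45 0.1  0.7 ] tilt 54.9 az -54 q [-1.17  0.1   0.25  1.47  0.91  1.82 -0.17]
mid 10 err 0.000 x [0.453 0.136 0.296] tilt 54.9 az -54 q [-1.15  0.53  0.22  2.1   0.9   1.12 -0.98]
pre 6 err 0.000 x [0.5   0.07  0.089] tilt 54.9 az -54 q [-1.02  0.97  0.29  2.21  1.31  0.72 -1.52]
grasp 3 err 0.000 x [0.548 0.003 0.031] tilt 54.9 az -54 q [-0.87  1.11  0.33  2.19  1.63  0.66 -1.76]
lift 5 err 0.000 x [0.548 0.003 0.231] tilt 54.9 az -54 q [-0.9   0.66  0.38  2.21  
[... 1373 characters left out ...]
05 0.56 0.12 2.31 2.17 0.73 1.81]
pour180 26 err 0.000 x [ 0.568 -0.322  0.249] tilt 54.9 az -54 q [ 0.49  0.6  -0.51  2.29  2.02  1.02 -1.03]
present th-49 face err 1.5 7 err 0.000 x [0.445 0.264 0.241] tilt 54.9 az -54 q [-0.9   0.74 -0.36  1.85  0.96  1.48  2.76]
lift 5 err 0.000 x [0.548 0.003 0.231] tilt 54.9 az -54 q [-0.62  0.62 -0.04  2.2   1.34  1.02  1.95]
over 8 err 0.000 x [ 0.568 -0.322  0.249] tilt 54.9 az -54 q [0.05 0.56 0.12 2.31 2.17 0.73 1.81]
pour-180 73 err 0.020 x [ 0.588 -0.316  0.247] tilt 53.3 az -56 q [-0.61  1.03  1.32  2.24  3.89  0.44  2.94]
present th-49 face err 1.5 8 err 0.001 x [0.444 0.264 0.241] tilt 53.3 az -56 q [-1.01  0.71 -0.16  1.83  0.87  1.37  2.94]
```

Request:
servo_tool:
  gripper: [1, 1, 1]
  dp:
    - [0.66, 0.56, 0.02]
    - [0.66, 0.56, 0.02]
    - [0.66, 0.56, 0.02]
  roll: [0.3, 0.3, 0.3]

```text
clock: 19.73
eef_pos: [0.4844, 0.0163, 0.4677]
tool_rot: [[-0.571, 0.669, 0.475], [0.264, 0.698, -0.665], [-0.777, -0.254, -0.576]]
ft_force: [0.2, -0.1, -0.4]
gripper_width: 0.997
grip_force: 0.0
```

Request:
servo_tool:
  gripper: [1, 1, 1]
  dp:
    - [0.74, 0.45, 0.02]
    - [0.74, 0.45, 0.02]
    - [0.74, 0.45, 0.02]
  roll: [0.3, 0.3, 0.3]

```text
clock: 19.98
eef_pos: [0.4711, 0.076, 0.3833]
tool_rot: [[-0.46, 0.75, 0.475], [0.37, 0.649, -0.665], [-0.807, -0.13, -0.576]]
ft_force: [0.5, 0.7, -0.3]
gripper_width: 1.0
grip_force: 0.0
```

Request:
servo_tool:
  gripper: [1, 1, 1]
  dp:
    - [0.8, 0.33, 0.02]
    - [0.8, 0.33, 0.02]
    - [0.8, 0.33, 0.02]
  roll: [0.3, 0.3, 0.3]

```text
clock: 20.23
eef_pos: [0.4579, 0.1362, 0.2987]
tool_rot: [[-0.338, 0.812, 0.476], [0.467, 0.584, -0.664], [-0.817, -0.003, -0.576]]
ft_force: [0.4, 0.1, 0.8]
gripper_width: 1.002
grip_force: 0.0
```

```bash
python3 st.py
cat > cupsee.py <<'E'
from h import *
from scipy.optimize import least_squares
import sys
def circ(P,r):
    f=lambda c: np.hypot(P[:,0]-c[0],P[:,1]-c[1])-r
    return np.round(least_squares(f,[.539,.016],loss='soft_l1',f_scale=.002).x,4)
p,d,c=look('wrist'); np.savez('wrist.npz',p=p,d=d,**c); cv2.imwrite(sys.argv[1],p)
P=pts(d,c)
n=lambda z0,z1:P[(np.hypot(P[:,0]-.539,P[:,1]-.016)<.05)&(P[:,2]>z0)&(P[:,2]<z1)]
print(len(n(.07,.09)),'rim',circ(n(.074,.088),.0335),'zmax',np.percentile(n(.02,.2)[:,2],[90,98]) if len(n(.02,.2)) else 0)
print('body',circ(n(.02,.06),.0315),len(n(.02,.06)),'table z',np.median(P[P[:,2]<.02][:,2]))
E
python3 cupsee.py pics/w1.png
```

```text
clock 20.233
joint_positions [-1.165, 0.52, 0.291, 2.095, 0.898, 1.09, -0.925]
eef_pos [0.458, 0.136, 0.299]
tool_rot [[-0.338, 0.812, 0.476], [0.467, 0.584, -0.664], [-0.817, -0.003, -0.576]]
ft_force [0.373, 0.057, 0.789]
gripper_width 1.002
grip_force 0.0
1206 rim [0.537  0.0164] zmax [0.07978791 0.08091086]
body [0.537  0.0163] 2168 table z -0.001036186733905936
```

View pics/w1.png

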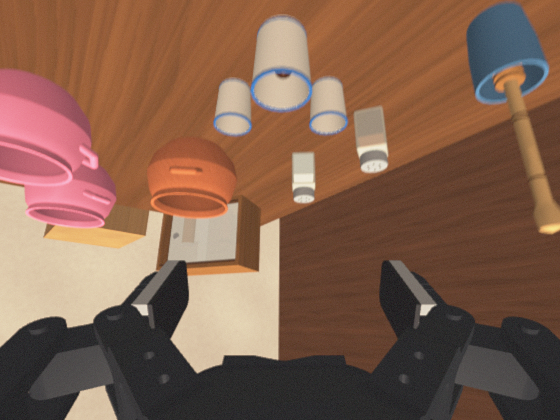

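```bash
python3 - <<'E'
from h import *
c=np.load('wrist.npz'); s=manip.sense()
C=-c['R'].T@c['t'].ravel(); M=np.array(s['tool_rot']); print('cam world',C,'in tool',M.T@(C-s['eef_pos']))
E
python3 simw.py '[[0.500,0.070,0.15,0]]'
```

```text
cam world [0.36603453 0.26185619 0.3244015 ] in tool [ 0.06535516 -0.00165278 -0.14145673]
roll 1 0.5
roll -1 -179.5
[0.5, 0.07, 0.15, 0] x2 rows 2.0
   [0.3, -0.02, 0.63] 0.0
   [0.3, -0.02, 0.63] 0.0
   x [0.507 0.061 0.155] tilt 54.7 az -54 q [-1.03  0.83  0.35  2.22  1.22  0.74 -1.32]
```

```bash
python3 wp.py '[[0.496,0.073,0.0915],[0.5484,0.0004,0.0282]]'
```

```text
[0.496, 0.073, 0.0915] x2 [0.51, -0.02, 0.75] rows 2.6
[0.5484, 0.0004, 0.0282] x1 [-0.0, 0.0, 0.91] rows 2.6
```

Request:
servo_tool:
  gripper: [1, 1, 1]
  dp:
    - [0.51, -0.02, 0.75]
    - [0.51, -0.02, 0.75]
    - [0.51, -0.02, 0.75]
  roll: [0, 0, 0]

```text
clock: 20.53
eef_pos: [0.4787, 0.0995, 0.1981]
tool_rot: [[-0.338, 0.813, 0.474], [0.466, 0.582, -0.667], [-0.818, -0.005, -0.576]]
ft_force: [0.1, 0.0, -0.1]
gripper_width: 0.999
grip_force: 0.0
```

Request:
servo_tool:
  gripper: [1, 1, 1, 1]
  dp:
    - [0.51, -0.02, 0.75]
    - [0.51, -0.02, 0.75]
    - [0.51, -0.02, 0.75]
    - [0.51, -0.02, 0.75]
  roll: [0, 0, 0, 0]

```text
clock: 20.87
eef_pos: [0.4984, 0.0655, 0.0952]
tool_rot: [[-0.34, 0.814, 0.471], [0.462, 0.581, -0.67], [-0.819, -0.01, -0.574]]
ft_force: [-0.9, 0.1, 0.5]
gripper_width: 0.998
grip_force: 0.0
```

```bash
python3 cupsee.py pics/w2.png; python3 st.py;  python3 wp.py '[[0.5484,0.0004,0.0282]]'
```

```text
3019 rim [0.5372 0.0166] zmax [0.07846123 0.08061177]
body [0.538  0.0155] 4804 table z -0.0003630739516248671
clock 20.917
joint_positions [-1.049, 0.959, 0.38, 2.223, 1.297, 0.659, -1.467]
eef_pos [0.499, 0.066, 0.098]
tool_rot [[-0.338, 0.814, 0.473], [0.463, 0.581, -0.669], [-0.82, -0.007, -0.573]]
ft_force [-1.078, 0.05, 0.827]
gripper_width 0.999
grip_force 0.0
[0.5484, 0.0004, 0.0282] x1 [0.08, 0.02, 0.89] rows 2.6
```

Request:
servo_tool:
  gripper: [1, 1, 1, 1, 1]
  dp:
    - [0.08, 0.02, 0.2]
    - [0.08, 0.02, 0.45]
    - [0.08, 0.02, 0.7]
    - [0.08, 0.02, 0.89]
    - [0.08, 0.02, 0.89]
  roll: [0, 0, 0, 0, 0]

```text
clock: 21.33
eef_pos: [0.5504, -0.0001, 0.0305]
tool_rot: [[-0.332, 0.815, 0.475], [0.466, 0.579, -0.669], [-0.82, -0.001, -0.572]]
ft_force: [-0.2, -0.1, 0.1]
gripper_width: 0.998
grip_force: 0.0
```

Request:
servo_tool:
  gripper: [-1, -1, -1, -1, -1]
  dp:
    - [0, 0, 0]
    - [0, 0, 0]
    - [0, 0, 0]
    - [0, 0, 0]
    - [0, 0, 0]
  roll: [0, 0, 0, 0, 0]
  force: 50

```text
clock: 21.75
eef_pos: [0.549, 0.0036, 0.031]
tool_rot: [[-0.334, 0.813, 0.477], [0.466, 0.583, -0.666], [-0.819, -0.0, -0.573]]
ft_force: [-2.6, 3.4, 7.8]
gripper_width: 0.745
grip_force: 54.7
```

Request:
servo_tool:
  gripper: [-1, -1, -1, -1]
  dp:
    - [0, 0, 0]
    - [0, 0, 0]
    - [0, 0, 0]
    - [0, 0, 0]
  roll: [0, 0, 0, 0]

```text
clock: 22.08
eef_pos: [0.549, 0.0036, 0.031]
tool_rot: [[-0.334, 0.813, 0.477], [0.465, 0.583, -0.666], [-0.82, -0.0, -0.573]]
ft_force: [-2.6, 3.4, 8.3]
gripper_width: 0.743
grip_force: 54.8
```

```bash
python3 st.py; python3 cupsee.py pics/w3.png
```

```text
clock 22.083
joint_positions [-0.915, 1.131, 0.44, 2.195, 1.655, 0.563, -1.773]
eef_pos [0.549, 0.004, 0.031]
tool_rot [[-0.334, 0.813, 0.477], [0.465, 0.583, -0.666], [-0.82, -0.0, -0.573]]
ft_force [-2.604, 3.449, 8.324]
gripper_width 0.743
grip_force 54.759
15 rim [0.5246 0.0427] zmax [0.0623745  0.06585083]
body [0.5386 0.0154] 21950 table z -0.00020925668759677282
```

```bash
cat > pour.py <<'E'
from h import *
from scipy.spatial.transform import Rotation as Ro
M0=np.array([[-.334,.813,.477],[.465,.583,-.666],[-.82,0,-.573]]); U,_,V=np.linalg.svd(M0); M0=U@V
t=M0[:,2]; rel=M0.T@(np.array([.538,.0155,.04])-[.549,.0036,.031]); rel[1]=0; up0=M0.T@np.array([0,0,1.])
pot=np.array([.559,-.309])
def ori(th): return M0@Ro.from_euler('z',th,degrees=True).as_matrix()
def axis(th): return ori(th)@up0
def tcp_mid(mid,th): return mid-ori(th)@rel
def tcp_lip(th,z=.142,back=.022):
    c=axis(th); e=np.array([0,0,1])-c[2]*c; e/=np.linalg.norm(e); h=c[:2]/np.linalg.norm(c[:2])
    L=np.r_[pot-back*h,z]; return tcp_mid(L+.034*e-.04*c,th)
def curth(M): d=M0.T@M; return np.degrees(np.arctan2(d[1,0]-d[0,1],d[0,0]+d[1,1]))
def out(x,M,targets,names=''):
    for xt,dth in targets:
        d=M.T@(xt-x)/.12; print(np.round(d,2).tolist(),'roll',round(dth/30,2),'rows %.1f'%max(np.linalg.norm(d)*.12/.0417,abs(dth)/7.16))
        x=xt; M=M@Ro.from_euler('z',dth,degrees=True).as_matrix()
E
python3 - <<'E'
from pour import *
s=manip.sense(); x=np.array(s['eef_pos']); M=np.array(s['tool_rot']); print('rel',rel,curth(M))
T=[(x+[0,0,.1],0),(x+[0,0,.2],0)]
xo=tcp_lip(-100)+[0,0,.03]; a=T[-1][0]; print('over',xo)
for i in (1,2,3,4): T.append((a+(xo-a)*i/4,-12.5))
T+= [(xo,-25),(tcp_lip(-100),-25)]
for th in (-120,-140,-160,-178): T.append((tcp_lip(th),-20 if th>-170 else -18)); print(th,axis(th).round(2),tcp_lip(th).round(3))
out(x,M,T)
E
```

```text
rel [ 0.0018347   0.         -0.01833604] -0.006557638706079661
over [ 0.54570317 -0.38416066  0.18600823]
-120 [ 0.17  0.99 -0.01] [ 0.558 -0.381  0.165]
-140 [-0.05  0.98 -0.19] [ 0.571 -0.375  0.171]
-160 [-0.3  0.9 -0.3] [ 0.584 -0.367  0.175]
-178 [-0.52  0.78 -0.34] [ 0.594 -0.36   0.176]
[-0.68, -0.0, -0.48] roll 0.0 rows 2.4
[-0.68, -0.0, -0.48] roll 0.0 rows 2.4
[-0.3, -0.48, 0.59] roll -0.42 rows 2.3
[-0.19, -0.53, 0.59] roll -0.42 rows 2.3
[-0.07, -0.56, 0.59] roll -0.42 rows 2.3
[0.05, -0.56, 0.59] roll -0.42 rows 2.3
[0.0, 0.0, 0.0] roll -0.83 rows 3.5
[0.05, 0.2, 0.14] roll -0.83 rows 3.5
[-0.09, -0.1, -0.01] roll -0.67 rows 2.8
[-0.07, -0.11, -0.01] roll -0.67 rows 2.8
[-0.05, -0.11, -0.01] roll -0.67 rows 2.8
[-0.03, -0.1, -0.0] roll -0.6 rows 2.5
```

Run:
```python
from full import *
from h import manip
q=np.array(manip.sense()['joint_positions'])
for d,r,n in [([-.68,0,-.48],0,3),([-.68,0,-.48],0,3),([-.3,-.48,.59],-.42,3),([-.19,-.53,.59],-.42,3),([-.07,-.56,.59],-.42,3),([.05,-.56,.59],-.42,3),([0,0,0],-.83,4),([.05,.2,.14],-.83,4),([-.09,-.1,-.01],-.67,3),([-.07,-.11,-.01],-.67,3),([-.05,-.11,-.01],-.67,3),([-.03,-.1,0],-.6,3)]:
    q=call(q,d,r,n,W,REG); print(info(q))
```

```text
x [ 0.555 -0.005  0.136] tilt 55.0 az -54 q [-0.94  0.91  0.5   2.23  1.47  0.58 -1.45]
x [ 0.555 -0.005  0.236] tilt 55.0 az -54 q [-0.95  0.68  0.5   2.2   1.26  0.69 -1.09]
x [ 0.554 -0.102  0.225] tilt 55.0 az -54 q [-0.78  0.68  0.53  2.32  1.66  0.6  -1.15]
x [ 0.553 -0.199  0.214] tilt 55.0 az -54 q [-0.51  0.69  0.49  2.39  2.09  0.64 -1.19]
x [ 0.553 -0.297  0.203] tilt 55.0 az -54 q [-0.24  0.72  0.47  2.39  2.45  0.69 -1.12]
x [ 0.553 -0.394  0.193] tilt 55.0 az -54 q [-0.01  0.76  0.49  2.33  2.75  0.7  -1.  ]
x [ 0.553 -0.394  0.193] tilt 55.0 az -54 q [-0.09  0.8   0.62  2.33  2.87  0.67 -0.73]
x [ 0.553 -0.394  0.163] tilt 55.0 az -54 q [-0.15  0.92  0.72  2.34  3.    0.72 -0.51]
x [ 0.566 -0.39   0.172] tilt 55.0 az -54 q [-0.23  0.95  0.84  2.31  3.11  0.66 -0.3 ]
x [ 0.579 -0.384  0.178] tilt 55.0 az -54 q [-0.3   1.    0.95  2.28  3.23  0.62 -0.11]
x [ 0.591 -0.377  0.182] tilt 55.0 az -54 q [-0.36  1.05  1.04  2.26  3.36  0.59  0.06]
x [ 0.601 -0.37   0.182] tilt 55.0 az -54 q [-0.41  1.1   1.12  2.24  3.47  0.58  0.22]
```

Request:
servo_tool:
  gripper: [-1, -1, -1]
  dp:
    - [-0.25, 0, -0.18]
    - [-0.5, 0, -0.35]
    - [-0.68, 0, -0.48]
  roll: [0, 0, 0]

```text
clock: 22.38
eef_pos: [0.548, 0.0036, 0.1304]
tool_rot: [[-0.337, 0.813, 0.475], [0.467, 0.582, -0.666], [-0.818, -0.003, -0.576]]
ft_force: [0.5, -0.5, -0.9]
gripper_width: 0.748
grip_force: 55.9
```

Request:
servo_tool:
  gripper: [-1, -1, -1, -1]
  dp:
    - [-0.25, 0, -0.18]
    - [-0.5, 0, -0.35]
    - [-0.68, 0, -0.48]
    - [-0.68, 0, -0.48]
  roll: [0, 0, 0, 0]

```text
clock: 22.72
eef_pos: [0.5494, 0.0039, 0.2333]
tool_rot: [[-0.331, 0.814, 0.478], [0.471, 0.581, -0.664], [-0.818, 0.006, -0.576]]
ft_force: [0.8, 0.4, -1.6]
gripper_width: 0.747
grip_force: 55.9
```

Request:
servo_tool:
  gripper: [-1, -1, -1]
  dp:
    - [-0.1, -0.16, 0.2]
    - [-0.2, -0.32, 0.4]
    - [-0.3, -0.48, 0.59]
  roll: [-0.14, -0.28, -0.42]

```text
clock: 22.97
eef_pos: [0.5469, -0.093, 0.2165]
tool_rot: [[-0.511, 0.716, 0.476], [0.327, 0.673, -0.663], [-0.795, -0.183, -0.578]]
ft_force: [1.6, 1.0, -1.4]
gripper_width: 0.746
grip_force: 56.0
```

Request:
servo_tool:
  gripper: [-1, -1, -1]
  dp:
    - [-0.06, -0.18, 0.2]
    - [-0.13, -0.35, 0.4]
    - [-0.19, -0.53, 0.59]
  roll: [-0.14, -0.28, -0.42]

```text
clock: 23.22
eef_pos: [0.5463, -0.1911, 0.2053]
tool_rot: [[-0.655, 0.588, 0.475], [0.172, 0.728, -0.664], [-0.736, -0.353, -0.577]]
ft_force: [0.7, 0.6, -1.2]
gripper_width: 0.747
grip_force: 55.9
```

Request:
servo_tool:
  gripper: [-1, -1, -1]
  dp:
    - [-0.02, -0.19, 0.2]
    - [-0.05, -0.37, 0.4]
    - [-0.07, -0.56, 0.59]
  roll: [-0.14, -0.28, -0.42]

```text
clock: 23.47
eef_pos: [0.5456, -0.2888, 0.1943]
tool_rot: [[-0.767, 0.432, 0.474], [0.01, 0.747, -0.664], [-0.641, -0.505, -0.578]]
ft_force: [1.4, 0.5, -1.6]
gripper_width: 0.745
grip_force: 56.0
```

Request:
servo_tool:
  gripper: [-1, -1, -1, -1]
  dp:
    - [0.02, -0.19, 0.2]
    - [0.03, -0.37, 0.4]
    - [0.05, -0.56, 0.59]
    - [0.05, -0.56, 0.59]
  roll: [-0.14, -0.28, -0.42, -0.42]

```text
clock: 23.8
eef_pos: [0.5421, -0.393, 0.1856]
tool_rot: [[-0.843, 0.265, 0.468], [-0.146, 0.725, -0.673], [-0.517, -0.636, -0.573]]
ft_force: [0.3, -0.8, -0.6]
gripper_width: 0.745
grip_force: 56.5
```

```bash
python3 st.py
cat > pnow.py <<'E'
from pour import *
s=manip.sense(); x=np.array(s['eef_pos']); M=np.array(s['tool_rot']); th=curth(M); print('th',th,'t err',np.degrees(np.arccos(min(1,M[:,2]@t))))
T=[(tcp_lip(-100)+[0,0,.03],(-75-th)),(tcp_lip(-100),-25)]
for a in (-120,-140,-160,-178): T.append((tcp_lip(a),-20 if a>-170 else -18))
out(x,M,T)
E
python3 pnow.py
```

```text
clock 23.8
joint_positions [-0.041, 0.784, 0.559, 2.324, 2.808, 0.683, -1.082]
eef_pos [0.542, -0.393, 0.186]
tool_rot [[-0.843, 0.265, 0.468], [-0.146, 0.725, -0.673], [-0.517, -0.636, -0.573]]
ft_force [0.305, -0.84, -0.635]
gripper_width 0.745
grip_force 56.505
th -50.3613549646026 t err 0.6939872810380973
[-0.04, 0.06, -0.04] roll -0.82 rows 3.4
[0.05, 0.2, 0.14] roll -0.83 rows 3.5
[-0.09, -0.1, -0.01] roll -0.67 rows 2.8
[-0.07, -0.11, -0.01] roll -0.67 rows 2.8
[-0.05, -0.11, -0.01] roll -0.67 rows 2.8
[-0.03, -0.1, -0.0] roll -0.6 rows 2.5
```

Request:
servo_tool:
  gripper: [-1, -1, -1, -1]
  dp:
    - [-0.04, 0.06, -0.04]
    - [-0.04, 0.06, -0.04]
    - [-0.04, 0.06, -0.04]
    - [-0.04, 0.06, -0.04]
  roll: [-0.21, -0.42, -0.62, -0.82]

```text
clock: 24.13
eef_pos: [0.5488, -0.3753, 0.1845]
tool_rot: [[-0.872, -0.121, 0.474], [-0.444, 0.601, -0.665], [-0.204, -0.79, -0.577]]
ft_force: [1.1, -0.2, -1.7]
gripper_width: 0.747
grip_force: 56.5
```

Request:
servo_tool:
  gripper: [-1, -1, -1, -1]
  dp:
    - [0.01, 0.05, 0.04]
    - [0.03, 0.1, 0.07]
    - [0.04, 0.15, 0.11]
    - [0.05, 0.2, 0.14]
  roll: [-0.21, -0.42, -0.62, -0.83]

```text
clock: 24.47
eef_pos: [0.5489, -0.3748, 0.1544]
tool_rot: [[-0.741, -0.476, 0.474], [-0.656, 0.358, -0.665], [0.147, -0.803, -0.577]]
ft_force: [-0.4, 0.1, -1.7]
gripper_width: 0.746
grip_force: 56.5
```

Request:
servo_tool:
  gripper: [-1, -1, -1]
  dp:
    - [-0.03, -0.03, 0]
    - [-0.06, -0.07, 0]
    - [-0.09, -0.1, -0.01]
  roll: [-0.22, -0.45, -0.67]

```text
clock: 24.72
eef_pos: [0.5621, -0.3713, 0.1634]
tool_rot: [[-0.531, -0.703, 0.473], [-0.738, 0.11, -0.665], [0.416, -0.703, -0.577]]
ft_force: [-0.2, 0.3, -2.0]
gripper_width: 0.743
grip_force: 56.5
```

Request:
servo_tool:
  gripper: [-1, -1, -1]
  dp:
    - [-0.02, -0.04, 0]
    - [-0.05, -0.07, 0]
    - [-0.07, -0.11, -0.01]
  roll: [-0.22, -0.45, -0.67]

```text
clock: 24.97
eef_pos: [0.5754, -0.3654, 0.1698]
tool_rot: [[-0.257, -0.842, 0.474], [-0.731, -0.151, -0.665], [0.632, -0.517, -0.577]]
ft_force: [-0.1, 1.1, -1.7]
gripper_width: 0.743
grip_force: 56.5
```

Request:
servo_tool:
  gripper: [-1, -1, -1]
  dp:
    - [-0.02, -0.04, 0]
    - [-0.03, -0.07, 0]
    - [-0.05, -0.11, -0.01]
  roll: [-0.22, -0.45, -0.67]

```text
clock: 25.22
eef_pos: [0.5873, -0.3587, 0.1738]
tool_rot: [[0.047, -0.879, 0.474], [-0.635, -0.393, -0.666], [0.771, -0.269, -0.577]]
ft_force: [-0.4, 0.1, -0.9]
gripper_width: 0.747
grip_force: 56.4
```

Request:
servo_tool:
  gripper: [-1, -1, -1, -1, -1]
  dp:
    - [-0.01, -0.03, 0]
    - [-0.02, -0.07, 0]
    - [-0.03, -0.1, 0]
    - [-0.03, -0.1, 0]
    - [-0.03, -0.1, 0]
  roll: [-0.2, -0.4, -0.6, -0.6, -0.6]

```text
clock: 25.63
eef_pos: [0.5979, -0.3521, 0.1746]
tool_rot: [[0.31, -0.824, 0.474], [-0.486, -0.566, -0.666], [0.817, -0.024, -0.576]]
ft_force: [-0.5, 0.5, -1.3]
gripper_width: 0.741
grip_force: 56.4
```

```bash
python3 st.py; python3 pnow.py|head -1
python3 - <<'E'
from h import *
o=[]
for c in ('scene','top'):
    p,d,_=look(c); o.append(p)
    for q in ('ball0',):
        for r in manip.outline_of(c,q): print(c,q,round(r['conf'],2),np.round(r['uv']),r['pixels'].sum())
a=cv2.resize(o[0][150:290,140:300],(480,420)); b=cv2.resize(o[1][140:240,300:410],(320,291)); 
im=np.zeros((420,800,3),np.uint8); im[:,:480]=a; im[:291,480:]=b; cv2.imwrite('pics/p1.png',im)
E
```

```text
clock 25.633
joint_positions [-0.445, 1.134, 1.155, 2.234, 3.529, 0.58, 0.12]
eef_pos [0.598, -0.352, 0.175]
tool_rot [[0.31, -0.824, 0.474], [-0.486, -0.566, -0.666], [0.817, -0.024, -0.576]]
ft_force [-0.517, 0.478, -1.251]
gripper_width 0.741
grip_force 56.436
th -178.19218671064468 t err 0.25056094748943286
top ball0 0.69 [ 75. 165.] 1376
```

View pics/p1.png

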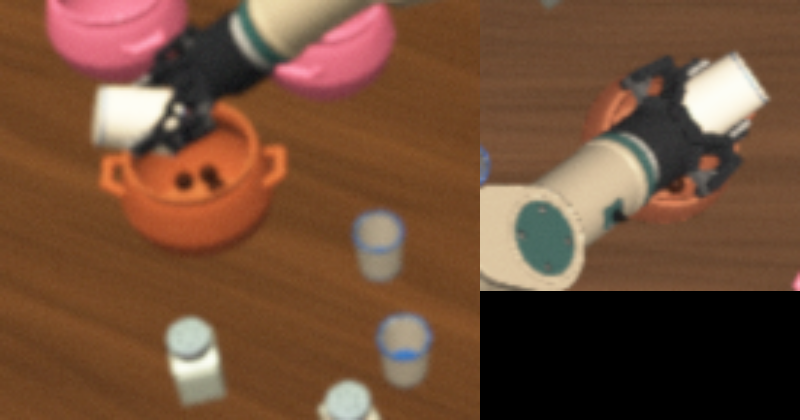

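Request:
servo_tool:
  gripper: [-1, -1, -1, -1, -1]
  dp:
    - [0, 0, 0]
    - [0, 0, 0]
    - [0, 0, 0]
    - [0, 0, 0]
    - [0, 0, 0]
  roll: [0.24, 0.48, 0.24, 0, -0.24]

```text
clock: 26.25
eef_pos: [0.5974, -0.3537, 0.1756]
tool_rot: [[0.413, -0.778, 0.474], [-0.409, -0.623, -0.667], [0.814, 0.081, -0.575]]
ft_force: [0.8, 0.3, -1.6]
gripper_width: 0.743
grip_force: 56.4
```

Request:
servo_tool:
  gripper: [-1, -1, -1, -1, -1]
  dp:
    - [0, 0, -0.1]
    - [0, 0, 0]
    - [0, 0, -0.1]
    - [0, 0, 0]
    - [0, 0, 0]
  roll: [0.24, 0.48, 0.72, 0.48, 0.24]

```text
clock: 26.67
eef_pos: [0.598, -0.354, 0.1754]
tool_rot: [[0.31, -0.824, 0.475], [-0.485, -0.566, -0.666], [0.818, -0.024, -0.575]]
ft_force: [2.1, 0.0, -1.3]
gripper_width: 0.749
grip_force: 56.4
```

```bash
python3 st.py
cat > pres.py <<'E'
from pour import *
import sys
a=np.radians(48.1); v=-np.array([np.cos(a)*.6428,np.sin(a)*.6428,.766]); lens=np.array([.530,.382,.4207]); focus=lens+.18*v
ths=np.linspace(-180,180,1441); k=int(np.argmax([axis(h)@-v for h in ths])); thp=ths[k]
xp=tcp_mid(focus-.04*axis(thp),thp)
s=manip.sense(); x=np.array(s['eef_pos']); M=np.array(s['tool_rot']); th=curth(M)
if __name__=='__main__':
    print('th',th,'present th',thp,'face err',np.degrees(np.arccos(axis(thp)@-v)),'tcp',xp,'focus',focus)
    # up, across, present
    W=[(np.array([.56,-.30,.34]),0)]
    b=np.array([.40,.18,.26]); st=W[-1][0]
    tot=thp-th
    W+=[(st+(b-st)*i/6,tot/6) for i in range(1,7)]+[(xp,0)]
    out(x,M,W)
E
python3 pres.py
```

```text
clock 26.667
joint_positions [-0.441, 1.134, 1.157, 2.232, 3.532, 0.581, 0.121]
eef_pos [0.598, -0.354, 0.175]
tool_rot [[0.31, -0.824, 0.475], [-0.485, -0.566, -0.666], [0.818, -0.024, -0.575]]
ft_force [2.143, 0.042, -1.258]
gripper_width 0.749
grip_force 56.418
th -178.2237756572819 present th -48.75 face err 1.464798599100907 tcp [0.44669936 0.26434476 0.24246303] focus [0.4527291  0.29588018 0.28282   ]
[0.8, -0.03, -1.24] roll 0.0 rows 4.3
[-0.48, -0.19, -0.49] roll 0.72 rows 3.0
[-0.52, -0.0, -0.49] roll 0.72 rows 3.0
[-0.48, 0.19, -0.49] roll 0.72 rows 3.0
[-0.38, 0.36, -0.49] roll 0.72 rows 3.0
[-0.22, 0.47, -0.49] roll 0.72 rows 3.0
[-0.03, 0.52, -0.49] roll 0.72 rows 3.0
[-0.34, 0.72, -0.2] roll 0.0 rows 2.3
```

Request:
servo_tool:
  gripper: [-1, -1, -1, -1, -1]
  dp:
    - [0.2, 0, -0.3]
    - [0.4, 0, -0.6]
    - [0.6, -0.02, -0.9]
    - [0.75, -0.03, -1]
    - [0.75, -0.03, -1]
  roll: [0, 0, 0, 0, 0]

```text
clock: 27.08
eef_pos: [0.5722, -0.3161, 0.324]
tool_rot: [[0.299, -0.825, 0.479], [-0.487, -0.564, -0.667], [0.82, -0.034, -0.571]]
ft_force: [0.2, 0.1, -1.4]
gripper_width: 0.75
grip_force: 56.5
```

```bash
python3 - <<'E'
from h import *
o=[look(c)[0] for c in ('scene','wrist')]
a=cv2.resize(o[0][170:260,150:270],(400,300),interpolation=cv2.INTER_CUBIC); b=cv2.resize(o[1],(400,300))
cv2.imwrite('pics/p2.png',np.hstack([a,b]))
E
python3 pres.py
```

```text
th -177.9390139384384 present th -48.75 face err 1.464798599100907 tcp [0.44669936 0.26434476 0.24246303] focus [0.4527291  0.29588018 0.28282   ]
[0.05, 0.0, -0.23] roll 0.0 rows 0.7
[-0.48, -0.19, -0.49] roll 0.72 rows 3.0
[-0.52, 0.0, -0.49] roll 0.72 rows 3.0
[-0.48, 0.19, -0.49] roll 0.72 rows 3.0
[-0.38, 0.36, -0.49] roll 0.72 rows 3.0
[-0.22, 0.47, -0.49] roll 0.72 rows 3.0
[-0.03, 0.52, -0.49] roll 0.72 rows 3.0
[-0.34, 0.72, -0.2] roll 0.0 rows 2.3
```

View pics/p2.png

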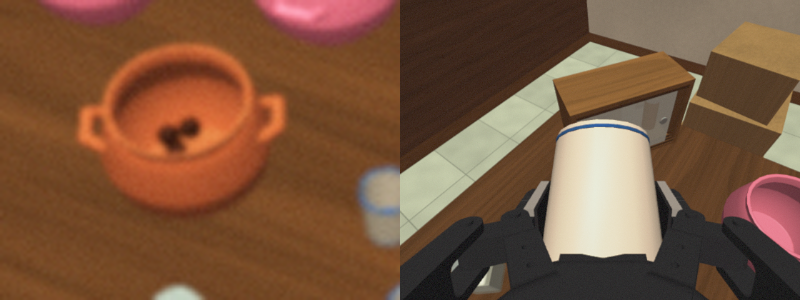

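Run:
```python
from full import *
from h import manip
q=np.array(manip.sense()['joint_positions'])
for d,r,n in [([-.48,-.19,-.49],.72,4),([-.52,0,-.49],.72,4),([-.48,.19,-.49],.72,4),([-.38,.36,-.49],.72,4),([-.22,.47,-.49],.72,4),([-.03,.52,-.49],.72,4),([-.34,.72,-.2],0,4)]:
    q=call(q,d,r,n,W,REG); print(info(q),FK(p,q,True)[2].round(2))
```

```text
x [ 0.55  -0.246  0.308] tilt 55.1 az -54 q [-0.84  0.8   1.32  2.34  3.51  0.23 -0.12] [0.27 0.28 0.75]
x [ 0.519 -0.174  0.284] tilt 55.7 az -53 q [-1.02  0.86  1.32  2.44  3.27  0.23 -0.41] [0.23 0.34 0.73]
x [ 0.51  -0.112  0.249] tilt 56.0 az -51 q [-1.16  1.    1.32  2.47  3.46  0.23 -1.14] [0.2  0.42 0.66]
x [ 0.501 -0.057  0.214] tilt 55.8 az -50 q [-1.28  1.14  1.32  2.47  3.79  0.23 -1.87] [0.16 0.48 0.6 ]
x [ 0.478 -0.004  0.187] tilt 55.5 az -49 q [-1.43  1.24  1.32  2.47  4.17  0.23 -2.61] [0.09 0.52 0.55]
x [0.47  0.032 0.146] tilt 55.1 az -46 q [-1.48  1.3   1.22  2.47  3.99  0.23 -2.94] [0.06 0.53 0.51]
x [0.485 0.074 0.103] tilt 54.6 az -42 q [-1.52  1.37  1.13  2.41  3.87  0.23 -2.94] [0.05 0.54 0.48]
```

```bash
cat > sq.py <<'E'
from full import *
from h import manip
import sys,json
q=np.array(manip.sense()['joint_positions']); print(info(q))
for d,r,n in json.loads(sys.argv[1]): q=call(q,d,r,n,W,REG); print(info(q))
E
python3 sq.py '[[[0.05,0,-0.1],0.83,4],[[0,0,0],0.83,4],[[0,0,0],0.83,4],[[0,0,0],0.83,4],[[0,0,0],1,5]]'
python3 sq.py '[[[-0.4,0.03,0.6],0.83,4],[[0,0,0],0.83,4],[[0,0,0],0.83,4],[[0,0,0],0.83,4],[[0,0,0],1,5]]'
python3 - <<'E'
import sys; sys.path.insert(0,'.')
from pour import *
M=ori(-48.75)
for a,b in ((np.array([.572,-.316,.324]),np.array([.55,-.1,.3])),(np.array([.55,-.1,.3]),np.array([.43,.15,.26])),(np.array([.43,.15,.26]),np.array([.4467,.2643,.2425]))):
    d=M.T@(b-a)/.12; print(d.round(2),np.linalg.norm(d)*.12/.0417)
E
```

```text
x [ 0.578 -0.324  0.324] tilt 54.9 az -54 q [-0.63  0.77  1.28  2.23  3.71  0.26  0.17]
x [ 0.574 -0.319  0.336] tilt 54.9 az -54 q [-0.66  0.74  1.3   2.23  3.76  0.23 -0.3 ]
x [ 0.574 -0.319  0.336] tilt 54.9 az -54 q [-0.66  0.74  1.3   2.23  3.76  0.23 -0.73]
x [ 0.574 -0.319  0.336] tilt 54.9 az -54 q [-0.66  0.74  1.3   2.23  3.76  0.23 -1.17]
x [ 0.574 -0.319  0.336] tilt 54.9 az -54 q [-0.66  0.74  1.3   2.23  3.76  0.23 -1.6 ]
x [ 0.574 -0.319  0.336] tilt 54.9 az -54 q [-0.66  0.74  1.3   2.23  3.76  0.23 -2.12]
x [ 0.578 -0.324  0.324] tilt 54.9 az -54 q [-0.63  0.77  1.28  2.23  3.71  0.26  0.17]
x [ 0.595 -0.351  0.243] tilt 54.9 az -54 q [-0.47  0.92  1.12  2.24  3.44  0.43 -0.08]
x [ 0.595 -0.351  0.243] tilt 54.9 az -54 q [-0.44  0.86  1.03  2.24  3.25  0.41 -0.3 ]
x [ 0.595 -0.351  0.243] tilt 54.9 az -54 q [-0.4   0.81  0.94  2.24  3.06  0.4  -0.53]
x [ 0.595 -0.351  0.243] tilt 54.9 az -54 q [-0.35  0.77  0.85  2.24  2.88  0.41 -0.75]
x [ 0.595 -0.351  0.243] tilt 54.9 az -54 q [-0.28  0.72  0.72  2.24  2.67  0.44 -1.04]
[ 0.02  1.39 -1.17] 5.238367460215719
[ 0.74  1.45 -1.67] 6.718909221161586
[-0.16  0.83 -0.48] 2.8017177695665807
```

```bash
cat > sqw.py <<'E'
from full import *
from h import manip
import sys,json
from pour import curth
s=manip.sense(); q=np.array(s['joint_positions']); x=np.array(s['eef_pos']); M=np.array(s['tool_rot'])
for w in json.loads(sys.argv[1]):
    d=M.T@(np.array(w[:3])-x)/.12; n=int(np.ceil(max(np.linalg.norm(d)*.12/.0417,abs(w[3])/7.16)))
    q=call(q,d,w[3]/30,n,W,REG); M=M@Ro.from_euler('z',w[3],degrees=True).as_matrix(); x=np.array(w[:3])
    print(np.round(d,2).tolist(),round(w[3]/30,2),'rows',n,info(q)[3:])
E
python3 sqw.py '[[0.585,-0.34,0.22,26],[0.572,-0.352,0.215,26],[0.56,-0.364,0.21,26],[0.55,-0.376,0.21,26],[0.548,-0.35,0.22,25.2],[0.547,-0.26,0.23,0],[0.547,-0.17,0.24,0],[0.545,-0.08,0.25,0],[0.54,0.0,0.25,0],[0.50,0.07,0.25,0],[0.45,0.14,0.25,0],[0.44,0.2,0.25,0],[0.4467,0.2643,0.2425,0]]'
```

```text
[-0.54, 0.05, 0.67] 0.87 rows 4  0.592 -0.349  0.225] tilt 54.9 az -54 q [-0.46  0.96  1.1   2.26  3.4   0.47 -0.1 ]
[0.05, 0.14, 0.04] 0.87 rows 4  0.579 -0.361  0.22 ] tilt 54.9 az -54 q [-0.38  0.9   0.99  2.28  3.23  0.51 -0.33]
[0.1, 0.1, 0.04] 0.87 rows 4  0.567 -0.373  0.215] tilt 54.9 az -54 q [-0.29  0.84  0.87  2.31  3.07  0.55 -0.57]
[0.13, 0.0, 0.03] 0.87 rows 4  0.557 -0.385  0.215] tilt 54.9 az -54 q [-0.18  0.78  0.74  2.32  2.93  0.59 -0.83]
[-0.1, 0.07, -0.2] 0.84 rows 4  0.555 -0.359  0.225] tilt 54.9 az -54 q [-0.2   0.71  0.64  2.34  2.74  0.59 -1.08]
[-0.14, 0.5, -0.55] 0.0 rows 3  0.554 -0.269  0.235] tilt 54.9 az -54 q [-0.49  0.71  0.75  2.38  2.52  0.5  -1.04]
[-0.14, 0.5, -0.55] 0.0 rows 3  0.554 -0.179  0.245] tilt 54.9 az -54 q [-0.83  0.77  0.95  2.37  2.28  0.32 -0.98]
[-0.13, 0.49, -0.56] 0.0 rows 3  0.555 -0.112  0.255] tilt 55.5 az -54 q [-1.03  0.8   1.01  2.32  1.73  0.26 -0.54]
[-0.05, 0.48, -0.46] 0.0 rows 2  0.556 -0.061  0.256] tilt 55.8 az -54 q [-1.08  0.75  0.88  2.27  1.37  0.4  -0.25]
[0.2, 0.33, -0.55] 0.0 rows 2 0.515 0.009 0.255] tilt 55.8 az -54 q [-1.21  0.71  0.77  2.27  1.12  0.57 -0.15]
[0.27, 0.31, -0.59] 0.0 rows 3 0.465 0.079 0.254] tilt 55.8 az -54 q [-1.35  0.68  0.68  2.24  0.92  0.73 -0.11]
[0.0, 0.34, -0.37] 0.0 rows 2 0.455 0.139 0.253] tilt 55.8 az -54 q [-1.4   0.7   0.61  2.14  0.79  0.85 -0.05]
[-0.08, 0.45, -0.29] 0.0 rows 2 0.461 0.203 0.245] tilt 55.8 az -54 q [-1.41  0.75  0.55  1.99  0.7   0.96  0.  ]
```

```bash
python3 sqw.py '[[0.585,-0.34,0.2,26],[0.572,-0.352,0.195,26],[0.56,-0.364,0.19,26],[0.55,-0.376,0.19,26],[0.555,-0.35,0.19,25.2],[0.56,-0.26,0.19,0],[0.57,-0.17,0.18,0],[0.57,-0.08,0.18,0],[0.56,0.0,0.18,0],[0.51,0.07,0.2,0],[0.46,0.14,0.22,0],[0.44,0.2,0.24,0],[0.4467,0.2643,0.2425,0]]'
```

```text
[-0.68, 0.05, 0.76] 0.87 rows 4  0.592 -0.349  0.205] tilt 54.9 az -54 q [-0.45  1.    1.08  2.27  3.38  0.52 -0.11]
[0.05, 0.14, 0.04] 0.87 rows 4  0.579 -0.361  0.2  ] tilt 54.9 az -54 q [-0.37  0.94  0.97  2.29  3.21  0.55 -0.34]
[0.1, 0.1, 0.04] 0.87 rows 4  0.567 -0.373  0.195] tilt 54.9 az -54 q [-0.27  0.88  0.84  2.31  3.05  0.6  -0.59]
[0.13, 0.0, 0.03] 0.87 rows 4  0.557 -0.385  0.195] tilt 54.9 az -54 q [-0.16  0.82  0.7   2.33  2.92  0.64 -0.84]
[-0.13, 0.13, -0.12] 0.84 rows 4  0.562 -0.359  0.195] tilt 54.9 az -54 q [-0.16  0.78  0.59  2.33  2.73  0.65 -1.11]
[-0.13, 0.56, -0.48] 0.0 rows 3  0.567 -0.269  0.195] tilt 54.9 az -54 q [-0.42  0.8   0.65  2.36  2.51  0.58 -1.09]
[-0.12, 0.63, -0.41] 0.0 rows 3  0.577 -0.179  0.185] tilt 54.9 az -54 q [-0.7   0.87  0.74  2.33  2.27  0.45 -1.05]
[-0.1, 0.55, -0.5] 0.0 rows 3  0.577 -0.089  0.185] tilt 54.9 az -54 q [-0.99  0.97  0.93  2.28  1.91  0.23 -0.86]
[-0.02, 0.47, -0.48] 0.0 rows 2  0.578 -0.049  0.187] tilt 55.4 az -54 q [-1.03  0.92  0.84  2.24  1.55  0.32 -0.54]
[0.18, 0.21, -0.68] 0.0 rows 3 0.527 0.02  0.206] tilt 55.4 az -54 q [-1.16  0.81  0.71  2.25  1.19  0.52 -0.29]
[0.18, 0.21, -0.68] 0.0 rows 3 0.476 0.09  0.225] tilt 55.4 az -54 q [-1.29  0.73  0.6   2.22  0.95  0.72 -0.18]
[-0.02, 0.22, -0.51] 0.0 rows 2 0.456 0.15  0.245] tilt 55.4 az -54 q [-1.36  0.69  0.53  2.12  0.81  0.88 -0.09]
[-0.13, 0.4, -0.34] 0.0 rows 2 0.462 0.214 0.248] tilt 55.4 az -54 q [-1.38  0.73  0.48  1.97  0.72  1.   -0.02]
```

Request:
servo_tool:
  gripper: [-1, -1, -1, -1]
  dp:
    - [-0.17, 0.01, 0.19]
    - [-0.34, 0.02, 0.38]
    - [-0.51, 0.04, 0.57]
    - [-0.68, 0.05, 0.76]
  roll: [0.22, 0.44, 0.65, 0.87]

```text
clock: 27.52
eef_pos: [0.5833, -0.3404, 0.1955]
tool_rot: [[-0.09, -0.877, 0.471], [-0.686, -0.288, -0.668], [0.722, -0.383, -0.576]]
ft_force: [0.9, 0.4, -0.9]
gripper_width: 0.742
grip_force: 56.5
```

Request:
servo_tool:
  gripper: [-1, -1, -1, -1]
  dp:
    - [0.05, 0.14, 0.04]
    - [0.05, 0.14, 0.04]
    - [0.05, 0.14, 0.04]
    - [0.05, 0.14, 0.04]
  roll: [0.22, 0.44, 0.65, 0.87]

```text
clock: 27.85
eef_pos: [0.5697, -0.3529, 0.1914]
tool_rot: [[-0.467, -0.75, 0.47], [-0.743, 0.044, -0.668], [0.48, -0.66, -0.577]]
ft_force: [-0.4, 0.7, -0.4]
gripper_width: 0.74
grip_force: 56.5
```

Request:
servo_tool:
  gripper: [-1, -1, -1, -1]
  dp:
    - [0.1, 0.1, 0.04]
    - [0.1, 0.1, 0.04]
    - [0.1, 0.1, 0.04]
    - [0.1, 0.1, 0.04]
  roll: [0.22, 0.44, 0.65, 0.87]

```text
clock: 28.18
eef_pos: [0.5575, -0.3644, 0.1869]
tool_rot: [[-0.749, -0.467, 0.47], [-0.648, 0.366, -0.668], [0.14, -0.805, -0.577]]
ft_force: [0.0, 0.2, -1.2]
gripper_width: 0.741
grip_force: 56.5
```

Request:
servo_tool:
  gripper: [-1, -1, -1, -1]
  dp:
    - [0.13, 0, 0.03]
    - [0.13, 0, 0.03]
    - [0.13, 0, 0.03]
    - [0.13, 0, 0.03]
  roll: [0.22, 0.44, 0.65, 0.87]

```text
clock: 28.52
eef_pos: [0.5476, -0.3769, 0.1871]
tool_rot: [[-0.878, -0.09, 0.47], [-0.421, 0.614, -0.668], [-0.228, -0.784, -0.577]]
ft_force: [0.1, 0.0, -1.5]
gripper_width: 0.744
grip_force: 56.5
```

Request:
servo_tool:
  gripper: [-1, -1, -1, -1]
  dp:
    - [-0.13, 0.13, -0.12]
    - [-0.13, 0.13, -0.12]
    - [-0.13, 0.13, -0.12]
    - [-0.13, 0.13, -0.12]
  roll: [0.22, 0.44, 0.65, 0.84]

```text
clock: 28.85
eef_pos: [0.5536, -0.3502, 0.1866]
tool_rot: [[-0.833, 0.291, 0.471], [-0.12, 0.735, -0.667], [-0.541, -0.612, -0.577]]
ft_force: [-0.3, -0.0, -2.2]
gripper_width: 0.745
grip_force: 56.5
```

Request:
servo_tool:
  gripper: [-1, -1, -1]
  dp:
    - [-0.13, 0.56, -0.48]
    - [-0.13, 0.56, -0.48]
    - [-0.13, 0.56, -0.48]
  roll: [0, 0, 0]

```text
clock: 29.1
eef_pos: [0.561, -0.2529, 0.1847]
tool_rot: [[-0.835, 0.276, 0.477], [-0.132, 0.74, -0.66], [-0.535, -0.613, -0.581]]
ft_force: [0.2, 0.8, -2.9]
gripper_width: 0.743
grip_force: 56.5
```

```bash
python3 st.py; python3 pres.py|head -1;  python3 sqw.py '[[0.57,-0.17,0.18,0],[0.57,-0.08,0.18,0],[0.56,0.0,0.18,0],[0.51,0.07,0.2,0],[0.46,0.14,0.22,0],[0.44,0.2,0.24,0]]'; python3 sqw.py '[[0.55,-0.17,0.20,0],[0.53,-0.08,0.22,0],[0.51,0.0,0.23,0],[0.48,0.07,0.24,0],[0.45,0.14,0.24,0],[0.44,0.2,0.24,0]]'
```

```text
clock 29.1
joint_positions [-0.429, 0.801, 0.638, 2.364, 2.5, 0.577, -1.09]
eef_pos [0.561, -0.253, 0.185]
tool_rot [[-0.835, 0.276, 0.477], [-0.132, 0.74, -0.66], [-0.535, -0.613, -0.581]]
ft_force [0.219, 0.789, -2.889]
gripper_width 0.743
grip_force 56.489
th -49.01265739196205 present th -48.75 face err 1.464798599100907 tcp [0.44669936 0.26434476 0.24246303] focus [0.4527291  0.29588018 0.28282   ]
[-0.13, 0.56, -0.4] 0.0 rows 3  0.577 -0.179  0.185] tilt 54.5 az -54 q [-0.69  0.85  0.73  2.33  2.27  0.45 -1.04]
[-0.1, 0.55, -0.49] 0.0 rows 3  0.577 -0.089  0.185] tilt 54.5 az -54 q [-0.99  0.96  0.92  2.28  1.93  0.23 -0.86]
[-0.02, 0.47, -0.48] 0.0 rows 2  0.578 -0.05   0.187] tilt 55.0 az -53 q [-1.03  0.92  0.84  2.25  1.56  0.31 -0.54]
[0.18, 0.21, -0.68] 0.0 rows 3 0.527 0.02  0.206] tilt 55.0 az -53 q [-1.16  0.8   0.71  2.26  1.2   0.51 -0.29]
[0.18, 0.21, -0.68] 0.0 rows 3 0.476 0.09  0.226] tilt 55.0 az -53 q [-1.29  0.72  0.6   2.22  0.96  0.71 -0.17]
[-0.02, 0.22, -0.51] 0.0 rows 2 0.456 0.15  0.245] tilt 55.0 az -53 q [-1.36  0.69  0.53  2.12  0.81  0.88 -0.09]
[-0.08, 0.41, -0.57] 0.0 rows 3  0.557 -0.179  0.205] tilt 54.5 az -54 q [-0.72  0.8   0.77  2.38  2.27  0.45 -1.02]
[-0.05, 0.41, -0.67] 0.0 rows 3  0.537 -0.09   0.225] tilt 54.5 az -54 q [-1.07  0.86  1.    2.36  1.86  0.23 -0.74]
[0.01, 0.4, -0.57] 0.0 rows 2  0.535 -0.052  0.232] tilt 55.1 az -53 q [-1.12  0.8   0.89  2.33  1.49  0.35 -0.43]
[0.09, 0.31, -0.55] 0.0 rows 2 0.505 0.017 0.241] tilt 55.1 az -53 q [-1.22  0.72  0.75  2.29  1.14  0.55 -0.2 ]
[0.13, 0.36, -0.5] 0.0 rows 2 0.474 0.087 0.241] tilt 55.1 az -53 q [-1.32  0.7   0.65  2.23  0.93  0.71 -0.13]
[0.0, 0.35, -0.37] 0.0 rows 2 0.463 0.147 0.24 ] tilt 55.1 az -53 q [-1.37  0.71  0.58  2.12  0.8   0.84 -0.07]
```

Request:
servo_tool:
  gripper: [-1, -1, -1]
  dp:
    - [-0.13, 0.56, -0.4]
    - [-0.13, 0.56, -0.4]
    - [-0.13, 0.56, -0.4]
  roll: [0, 0, 0]

```text
clock: 29.35
eef_pos: [0.5733, -0.1637, 0.1788]
tool_rot: [[-0.833, 0.268, 0.484], [-0.142, 0.743, -0.655], [-0.535, -0.614, -0.581]]
ft_force: [0.9, 1.7, -1.5]
gripper_width: 0.746
grip_force: 56.5
```

Request:
servo_tool:
  gripper: [-1, -1, -1]
  dp:
    - [-0.1, 0.55, -0.49]
    - [-0.1, 0.55, -0.49]
    - [-0.1, 0.55, -0.49]
  roll: [0, 0, 0]

```text
clock: 29.6
eef_pos: [0.5728, -0.0761, 0.1789]
tool_rot: [[-0.833, 0.271, 0.483], [-0.14, 0.741, -0.657], [-0.535, -0.615, -0.579]]
ft_force: [1.1, 2.1, -2.5]
gripper_width: 0.746
grip_force: 56.5
```

Request:
servo_tool:
  gripper: [-1, -1, -1, -1]
  dp:
    - [-0.02, 0.47, -0.48]
    - [-0.02, 0.47, -0.48]
    - [-0.02, 0.47, -0.48]
    - [-0.02, 0.47, -0.48]
  roll: [0, 0, 0, 0]

```text
clock: 29.93
eef_pos: [0.5602, -0.0089, 0.182]
tool_rot: [[-0.834, 0.288, 0.471], [-0.127, 0.73, -0.671], [-0.537, -0.619, -0.573]]
ft_force: [1.1, 0.3, -1.6]
gripper_width: 0.742
grip_force: 56.5
```

```bash
python3 st.py; python3 pres.py|head -1;  python3 sqw.py '[[0.51,0.07,0.2,0],[0.46,0.14,0.22,0],[0.44,0.2,0.23,0]]'
```

```text
clock 29.933
joint_positions [-1.106, 0.927, 0.847, 2.211, 1.22, 0.336, -0.258]
eef_pos [0.56, -0.009, 0.182]
tool_rot [[-0.834, 0.288, 0.471], [-0.127, 0.73, -0.671], [-0.537, -0.619, -0.573]]
ft_force [1.058, 0.256, -1.613]
gripper_width 0.742
grip_force 56.516
th -48.71116268361673 present th -48.75 face err 1.464798599100907 tcp [0.44669936 0.26434476 0.24246303] focus [0.4527291  0.29588018 0.28282   ]
[0.19, 0.27, -0.72] 0.0 rows 3 0.517 0.061 0.205] tilt 55.1 az -55 q [-1.23  0.82  0.7   2.19  0.97  0.58 -0.12]
[0.18, 0.2, -0.68] 0.0 rows 3 0.467 0.131 0.225] tilt 55.1 az -55 q [-1.36  0.75  0.61  2.14  0.79  0.78 -0.06]
[0.03, 0.27, -0.46] 0.0 rows 2 0.447 0.191 0.235] tilt 55.1 az -55 q [-1.42  0.75  0.55  2.03  0.69  0.93 -0.01]
```

Request:
servo_tool:
  gripper: [-1, -1, -1]
  dp:
    - [0.19, 0.27, -0.72]
    - [0.19, 0.27, -0.72]
    - [0.19, 0.27, -0.72]
  roll: [0, 0, 0]

```text
clock: 30.18
eef_pos: [0.5088, 0.0757, 0.1982]
tool_rot: [[-0.834, 0.281, 0.475], [-0.129, 0.738, -0.663], [-0.536, -0.614, -0.579]]
ft_force: [1.7, 0.1, -2.2]
gripper_width: 0.744
grip_force: 56.5
```

Request:
servo_tool:
  gripper: [-1, -1, -1]
  dp:
    - [0.18, 0.2, -0.68]
    - [0.18, 0.2, -0.68]
    - [0.18, 0.2, -0.68]
  roll: [0, 0, 0]

```text
clock: 30.43
eef_pos: [0.4591, 0.1465, 0.219]
tool_rot: [[-0.833, 0.279, 0.477], [-0.131, 0.739, -0.661], [-0.537, -0.613, -0.579]]
ft_force: [0.5, 0.9, -1.4]
gripper_width: 0.745
grip_force: 56.5
```

Request:
servo_tool:
  gripper: [-1, -1, -1, -1]
  dp:
    - [0.03, 0.27, -0.46]
    - [0.03, 0.27, -0.46]
    - [0.03, 0.27, -0.46]
    - [0.03, 0.27, -0.46]
  roll: [0, 0, 0, 0]

```text
clock: 30.77
eef_pos: [0.441, 0.2005, 0.2299]
tool_rot: [[-0.833, 0.286, 0.474], [-0.127, 0.734, -0.667], [-0.539, -0.616, -0.574]]
ft_force: [-0.2, -1.2, -0.3]
gripper_width: 0.747
grip_force: 56.6
```

```bash
python3 st.py
python3 - <<'E'
from h import *
o={}
for c in ('scene','top'):
    p,d,k=look(c); o[c]=p; np.savez(c+'2.npz',p=p,d=d,**k)
    P=pts(d,k)
    m=(np.hypot(P[:,0]-.559,P[:,1]+.309)<.05)&(P[:,2]>.0)&(P[:,2]<.1); print(c,'pot interior heights',np.percentile(P[m][:,2],[5,50,95]).round(3),m.sum())
a=cv2.resize(o['scene'][140:260,320:480],(400,300),interpolation=cv2.INTER_CUBIC); b=cv2.resize(o['top'][145:235,310:430],(400,300),interpolation=cv2.INTER_CUBIC)
e=cv2.resize(o['top'][140:260,60:220],(400,300),interpolation=cv2.INTER_CUBIC); f=cv2.resize(o['scene'],(400,300))
cv2.imwrite('pics/f1.png',np.vstack([np.hstack([a,b]),np.hstack([e,f])]))
E
```

```text
clock 30.767
joint_positions [-1.418, 0.745, 0.556, 2.033, 0.688, 0.924, -0.013]
eef_pos [0.441, 0.201, 0.23]
tool_rot [[-0.833, 0.286, 0.474], [-0.127, 0.734, -0.667], [-0.539, -0.616, -0.574]]
ft_force [-0.249, -1.15, -0.307]
gripper_width 0.747
grip_force 56.551
scene pot interior heights [0.006 0.022 0.033] 126
top pot interior heights [0.003 0.01  0.03 ] 705
```

View pics/f1.png

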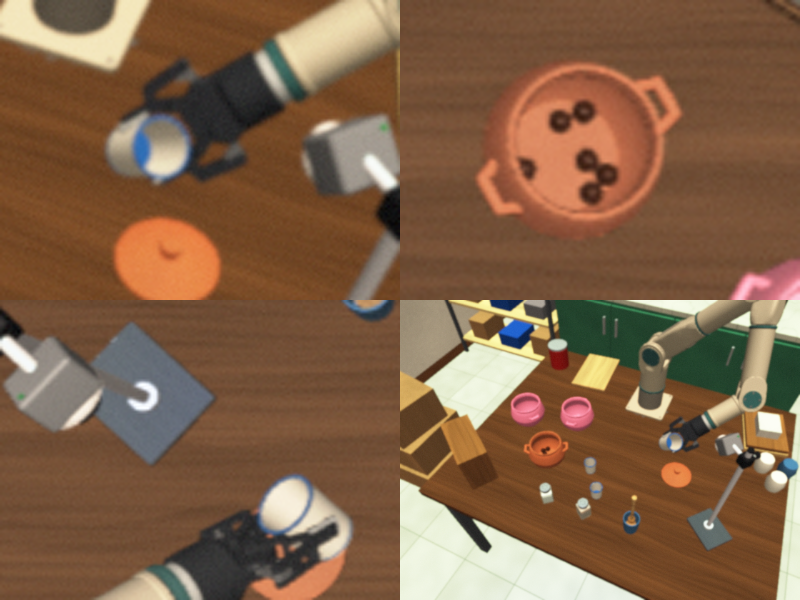

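```bash
cat > fin.py <<'E'
from pres import *
c=M@up0; mid=x+M@rel; rim=mid+.04*c
def report():
    w=rim-lens; print('face err',np.degrees(np.arccos(c@-v)).round(2),'rim-lens along v',(w@v).round(4),'lateral',np.linalg.norm(w-(w@v)*v).round(4),'best roll deg',(thp-th).round(2))
report()
R=M@Ro.from_euler('z',thp-th,degrees=True).as_matrix(); cc=R@up0; xt=focus-.04*cc-R@rel
d=M.T@(xt-x)/.12; print('dp',d.round(3).tolist(),'roll',((thp-th)/30).round(3))
E
python3 fin.py
python3 - <<'E'
import sys; sys.path.insert(0,'.')
from fin import *
from scipy.optimize import least_squares
for k in ('scene2','top2'):
    z=np.load(k+'.npz'); hsv=cv2.cvtColor(z['p'],cv2.COLOR_BGR2HSV)
    P=pts(z['d'],z); Pc=P[(np.linalg.norm(P-mid,axis=1)<.06)]
    A=Pc-mid; h=A@c; r=np.linalg.norm(A-np.outer(h,c),axis=1)
    s=(h>-.036)&(h<.036)&(r>.024)&(r<.04)
    B=Pc[s]; 
    def f(q):
        a=c+np.r_[q[2:5]]; a/=np.linalg.norm(a); D=B-mid-q[0]*np.array(ux)-q[1]*np.array(uy); hh=D@a
        return np.linalg.norm(D-np.outer(hh,a),axis=1)-(.032+.056*hh)
    ux=np.cross(c,[0,0,1]); ux/=np.linalg.norm(ux); uy=np.cross(c,ux)
    g=lambda q:np.r_[f(np.r_[q[:2],q[2]*ux+q[3]*uy])]
    o=least_squares(g,[0,0,0,0],loss='soft_l1',f_scale=.002); print(k,len(B),'offset mm',(o.x[:2]*1000).round(1),'tilt deg',np.degrees(o.x[2:]).round(1),'top h',np.percentile(h[r<.04],[1,99]).round(3))
E
```

```text
face err 1.17 rim-lens along v 0.2233 lateral 0.0522 best roll deg -0.17
dp [-0.16, 0.356, -0.408] roll -0.006
face err 1.17 rim-lens along v 0.2233 lateral 0.0522 best roll deg -0.17
dp [-0.16, 0.356, -0.408] roll -0.006
scene2 516 offset mm [ 1.4 -0.9] tilt deg [-0.5 -0.8] top h [-0.038  0.044]
top2 537 offset mm [-0.5 -1.3] tilt deg [-0.5 -2.7] top h [-0.039  0.043]
```

Request:
servo_tool:
  gripper: [-1, -1, -1, -1, -1]
  dp:
    - [-0.05, 0.12, -0.13]
    - [-0.1, 0.24, -0.27]
    - [-0.146, 0.356, -0.4]
    - [-0.146, 0.356, -0.4]
    - [-0.146, 0.356, -0.4]
  roll: [0, 0, 0, 0, 0]

```text
clock: 31.28
eef_pos: [0.4458, 0.2646, 0.2413]
tool_rot: [[-0.832, 0.289, 0.473], [-0.125, 0.733, -0.669], [-0.54, -0.616, -0.574]]
ft_force: [0.4, -0.7, -2.5]
gripper_width: 0.745
grip_force: 56.6
```

Request:
servo_tool:
  gripper: [-1, -1, -1, -1]
  dp:
    - [0, 0, 0]
    - [0, 0, 0]
    - [0, 0, 0]
    - [0, 0, 0]
  roll: [0, 0, 0, 0]

```text
clock: 31.62
eef_pos: [0.4454, 0.2645, 0.2417]
tool_rot: [[-0.832, 0.289, 0.473], [-0.125, 0.733, -0.668], [-0.54, -0.616, -0.574]]
ft_force: [-0.1, 0.2, -0.5]
gripper_width: 0.742
grip_force: 56.5
```

```bash
python3 st.py; python3 fin.py
python3 - <<'E'
from fin import *
# pooled cloud check: cup and camera, both views
from scipy.optimize import least_squares
Q=[];o=[]
for k in ('scene','top'):
    p_,d_,z=look(k); o.append(p_); Q.append(pts(d_,z))
u=np.array([-np.sin(a),np.cos(a),0]); wv=np.cross(v,u)
for n,P in zip(('scene','top'),Q):
    A=(P-lens)@np.c_[u,wv,v]; m=(np.hypot(A[:,0],A[:,1])<.05)&(A[:,2]>.15)&(A[:,2]<.2); 
    r=A[m]; rim=r[r[:,2]<.188]; 
    f=lambda q:np.hypot(rim[:,0]-q[0],rim[:,1]-q[1])-.033
    s=least_squares(f,[0,0],loss='soft_l1',f_scale=.002).x
    print(n,len(rim),'rim centre mm',(s*1000).round(1),'depth pct',np.percentile(r[:,2],[1,5,10]).round(3))
    H=A[(np.hypot(A[:,0],A[:,1])<.045)&(abs(A[:,2])<.07)]
    for lo in (-.06,-.04,-.02,-.008): 
        b=H[(H[:,2]>=lo)&(H[:,2]<lo+.02)]; print('  head',lo,len(b),b[:,:2].min(0).round(3) if len(b) else '',b[:,:2].max(0).round(3) if len(b) else '')
    print('  head front',np.percentile(H[:,2],[95,99,100]).round(4))
E
```

```text
clock 31.617
joint_positions [-1.43, 0.769, 0.52, 1.87, 0.612, 1.063, 0.06]
eef_pos [0.445, 0.264, 0.242]
tool_rot [[-0.832, 0.289, 0.473], [-0.125, 0.733, -0.668], [-0.54, -0.616, -0.574]]
ft_force [-0.079, 0.178, -0.543]
gripper_width 0.742
grip_force 56.542
face err 1.22 rim-lens along v 0.181 lateral 0.0008 best roll deg -0.21
dp [-0.011, -0.002, 0.001] roll -0.007
face err 1.22 rim-lens along v 0.181 lateral 0.0008 best roll deg -0.21
dp [-0.011, -0.002, 0.001] roll -0.007
scene 311 rim centre mm [ 7.9 -4.9] depth pct [0.168 0.172 0.174]
  head -0.06 177 [-0.033 -0.028] [0.028 0.028]
  head -0.04 141 [-0.032 -0.03 ] [0.028 0.027]
  head -0.02 29 [-0.029 -0.03 ] [0.005 0.017]
  head -0.008 0  
  head front [-0.0244 -0.0171 -0.0133]
top 270 rim centre mm [ 4.3 -2.8] depth pct [0.169 0.174 0.177]
  head -0.06 266 [-0.03  -0.031] [0.035 0.026]
  head -0.04 242 [-0.03  -0.031] [0.035 0.022]
  head -0.02 82 [-0.028 -0.031] [0.028 0.003]
  head -0.008 25 [-0.014 -0.017] [ 0.016 -0.003]
  head front [-0.0165 -0.0023  0.0002]
```

Run:
```python
from fin import *
from scipy.optimize import least_squares
ux=np.cross(c,[0,0,1]); ux/=np.linalg.norm(ux); uy=np.cross(c,ux)
print('kin c vs -v in (ux,uy) deg',np.degrees([(-v-c)@ux,(-v-c)@uy]).round(2), 'roll dir', np.cross(M[:,2],c)@np.c_[ux,uy])
for k in ('scene','top'):
  for rep in range(2):
    p_,d_,z=look(k); P=pts(d_,z); A=P-mid; h=A@c; r=np.linalg.norm(A-np.outer(h,c),axis=1)
    al=abs(A@M[:,1])<.027   # away from the fingers
    s=(h>-.036)&(h<.036)&(r>.026)&(r<.038)&al; B=P[s]
    def f(q):
        ax=c+q[2]*ux+q[3]*uy; ax/=np.linalg.norm(ax); D=B-mid-q[0]*ux-q[1]*uy; hh=D@ax
        return np.linalg.norm(D-np.outer(hh,ax),axis=1)-(.032+.056*hh)
    o=least_squares(f,[0]*4,loss='soft_l1',f_scale=.0015); J=np.linalg.inv(o.jac.T@o.jac)*2*o.cost/len(B)
    print(k,len(B),'off mm',(o.x[:2]*1000).round(1),'tilt',np.degrees(o.x[2:]).round(1),'sd',np.degrees(np.sqrt(np.diag(J))[2:]).round(2),'h',np.percentile(h[(r<.036)&al],[1,99]).round(4))
```

```text
face err 1.24 rim-lens along v 0.1807 lateral 0.0012 best roll deg -0.2
dp [-0.01, -0.006, 0.004] roll -0.007
kin c vs -v in (ux,uy) deg [1.05 0.51] roll dir [ 0.20823737 -0.79278989]
scene 391 off mm [ 2.6 -2.1] tilt [ 1.4 -0.7] sd [0.44 0.86] h [-0.3445  0.357 ]
scene 388 off mm [ 2.5 -2.5] tilt [ 1.6 -0.7] sd [0.44 0.8 ] h [-0.345   0.3573]
top 264 off mm [-0. -2.] tilt [-0.3 -5.5] sd [0.54 0.56] h [-0.3488  0.356 ]
top 273 off mm [-0.  -1.8] tilt [ 0.4 -6.3] sd [0.57 0.53] h [-0.3469  0.3551]
```

Run:
```python
from fin import *
ux=np.cross(c,[0,0,1]); ux/=np.linalg.norm(ux); uy=np.cross(c,ux); ph=np.linspace(0,2*np.pi,73)[:-1]
ims=[]
for k in ('scene','top'):
    p_,d_,z=look(k); R_=mid+.04*c
    E0=np.array([proj(R_+.0325*(np.cos(t_)*ux+np.sin(t_)*uy),z) for t_ in ph],np.float32)
    cx,cy=E0.mean(0); S=12; x0,y0=int(cx)-16,int(cy)-16
    im=cv2.resize(p_[y0:y0+32,x0:x0+32],None,fx=S,fy=S,interpolation=cv2.INTER_CUBIC)
    hsv=cv2.cvtColor(p_,cv2.COLOR_BGR2HSV); m=(hsv[...,0]>98)&(hsv[...,0]<128)&(hsv[...,1]>70)
    yy,xx=np.nonzero(m[y0:y0+32,x0:x0+32]); B=np.c_[xx+x0,yy+y0].astype(np.float32)
    near=np.array([np.min(np.linalg.norm(E0-b,axis=1)) for b in B]); print(k,len(B),'pred',cv2.fitEllipse(E0),'blue',cv2.fitEllipse(B[near<3]) if (near<3).sum()>5 else None)
    for e in E0: cv2.circle(im,tuple(int(v_) for v_ in (e-[x0,y0]+.5)*S),1,(0,0,255),-1)
    ims.append(im)
cv2.imwrite('pics/ov.png',np.hstack(ims))
```

```text
face err 1.26 rim-lens along v 0.1805 lateral 0.0016 best roll deg -0.19
dp [-0.01, -0.009, 0.007] roll -0.006
scene 98 pred ((407.61407470703125, 204.2183074951172), (21.331037521362305, 24.041553497314453), 174.58384704589844) blue ((408.5409851074219, 204.49612426757812), (21.741840362548828, 25.321956634521484), 171.4619598388672)
top 40 pred ((147.1448516845703, 219.6453857421875), (15.513705253601074, 25.541574478149414), 37.4776496887207) blue ((146.66738891601562, 219.52630615234375), (16.690818786621094, 26.75803565979004), 37.126014709472656)
```

View pics/ov.png

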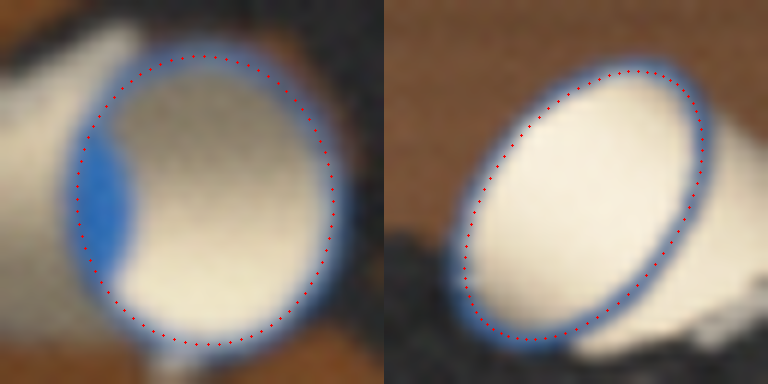

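```bash
python3 -c "
from cell import manip
print(manip.hand_in())"
```

```text
the job is handed in; nothing more can be done
None
```

I handed the job in at about 32 s: the top view shows all six balls in the terracotta pot, and the empty cup is held still with its mouth about 18 cm in front of the lens, centred to about 2 mm and within about 2–3° of square; no verdict came back.

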